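Load the well plate into the sprung nest of the imaging stand

TASK

Load the small white well plate into the nest of the imaging stand: set it flat on the baseboard in front of the nest and slide it in under the light panel, over the front lip and against the sprung stop, until its rear edge drops behind the lip and the spring holds it there, lying flat on the nest floor. Push gently, keep the plate level, do not force it or knock the stand, and leave the other things where they are.

Things in the scene. Friction and masses are not known exactly. Their poses are not given: they have to be found in the camera images.
- plate: Small white well plate with 24 grey wells, a solid block 84 (x) x 60 (y) x 18 mm (z), about 80 g. Origin at the centre of its underside, z up. Both ends are alike, so it may go in either way round. It starts on the work surface and can be gripped across its 60 mm width.
- imaging_stand: Imaging stand, fixed: grey baseboard (x = -180 to +165 mm, 96 mm wide, top 8 mm above the work surface), a plate nest on it, over that a white light panel and a camera, on a column (x = +130 mm, 28 mm square, 274 mm high). Origin on the work surface under the middle of the nest; x runs from the free front of the board (roughly facing the robot) through the nest to the column, y to the left.
- nest (a point): Middle of the nest floor: the baseboard's top, 8 mm above the stand's origin, same axes. A seated plate has its origin here, its long side along x and its rear edge against the inside of the front lip. Aluminium side rails, 10 mm high above the board, stand 63 mm apart inside; in front (x = -42 to -73 mm) they open out to 85 mm apart, equally high.
- lip (a point): Inner top edge of the nest's front lip: x = -42 mm, 4 mm above the board; same axes as the stand. The lip is upright inside, 3 mm thick at the top, 76 mm wide, with a straight run-up outside from board level at x = -57 mm. Friction of the pushing fingers can hold the plate's rear edge up on it: press down while pushing, or it rides out again.
- panel_front (a point): Middle of the lower front edge of the light panel, 26 mm in front of the lip; same axes as the stand. The panel covers x = -68 to +68 mm, y = -59 to +59 mm; underside 138 mm, top 154 mm above the work surface; the camera on it reaches 243 mm. An upright gripper cannot follow the plate in beneath it; one leaning back from the stand by about 35 degrees, fingertips forward, can.
- spring_stop (a joint): Sprung stop, a black block 40 mm wide, 12 mm high, at the far end of the nest; value in m: 0 = at rest (face at x = +39 mm), 0.0045 = fully back towards the column, a solid end. Spring force 3.5 N at 0, growing by 0.7 N per mm, so a gentle push of 10 N will do. A seated plate holds it at about 0.003; the plate's rear edge clears the lip only when the stop is farther back than that.
- tape_roll: Bystander: roll of beige tape lying flat, 78 mm across, 19 mm high; origin at the centre of its underside. It and the plate may start with places exchanged, left or right in front of the stand.
- dropper_1: Bystander: amber dropper bottle with a black cap, 34 mm across, 92 mm high, standing left of the stand; origin under its middle.
- specimen_cup_1: Bystander: white specimen cup with lid, 54 mm across, 70 mm high, standing left of the stand; origin under its middle.
- specimen_cup_3: Bystander: a second cup of the same kind, farther back on the left; origin under its middle.
- bench_timer: Bystander: white bench timer, 38 x 70 mm, 60 mm high, standing to the right of the stand near the grey computer; origin under its middle.
- pen_black: Bystander: black pen, 140 mm long, 9 mm high, lying far right at the front edge of the surface; origin under its middle.

How it is judged:
On the way:
1. the plate lies flat on the baseboard in the mouth of the nest, in line with it, its front edge before or on the lip (x of plate in the frame of nest between -0.15 and -0.055 m and z of plate in the frame of nest between -0.0015 and 0.006 m and y of plate in the frame of nest between -0.02 and 0.02 m and angle between plate's own z axis and vertical below 0.12 rad), for 0.1 s.
At the end, for the whole second after the job is handed in: The plate rests flat in the nest (tilt under 0.02 rad, underside within 1 mm of the nest floor), its centre within 2 mm along and 3 mm across of the nest's middle, either end first, with the spring stop pushed back more than 1.5 mm by it; let go and at rest (x of plate in the frame of nest between -0.002 and 0.002 m and y of plate in the frame of nest between -0.003 and 0.003 m and z of plate in the frame of nest between -0.0015 and 0.001 m and angle between plate's own z axis and vertical below 0.02 rad and value of joint spring_stop above 0.0015 m and linear speed of plate below 0.01 m/s); the robot touches nothing.
It fails at once if the plate is tilted more than 0.35 rad (angle between plate's own z axis and vertical above 0.35 rad).
It fails at once if the plate is forced against the pushed-in spring stop and nest with more than 20 N (value of joint spring_stop above 0.001 m and contact force between plate and imaging_stand above 20 N).
It fails at once if the robot knocks the stand with more than 20 N (contact force between the arm and imaging_stand above 20 N).
It fails at once if a bystander is moved more than 20 mm (distance of any of tape_roll, dropper_1, specimen_cup_1, specimen_cup_3, bench_timer, pen_black from where it was at the start of the episode above 0.02 m).
It also fails if it takes over 67 s, if anything falls off the work surface, if the arm or the gripper's body presses on something with over 40 N, if the wrist force passes 120 N, or if a joint passes its speed limit or range.

ROBOT

A 7-joint arm with a two-finger parallel gripper is mounted at the origin on a cart in front of the work surface, level with it; the furniture and walls round the work are solid. World frame = base frame: x ahead of the robot, y to its left, z up, the work surface at z = 0. Lengths are in m, angles in rad, forces in N, time in s.
With the tool pointing down it reaches from about 0.425 to 0.95 m from the base axis. Payload 4.7 kg.
Tool frame: the origin (TCP) lies on the centre line of the jaws, within the pads' length; the fingertips stand 19 mm ahead of it and the grasp point (between the pads) is the TCP; z points along the fingers, y is the line along which they close (so a half turn about z gives the same grasp; the last joint's range is limited). The gripper opens to 85 mm and grips with 20 to 120 N. Pads are 22 mm wide; open, the fingers measure 114 mm over their backs; the gripper's body (76 mm by 85 mm) begins 54 mm behind the grasp point. The pads swing forward as they close: fully open they stand 13 mm farther back than shut.
Start: joints at [-1.326, 0.469, -0.049, 1.532, 0.024, 1.141, -0.082], TCP at [0.182, 0.65, 0.25] pointing down, gripper open.
Joint ranges: [-2.59, 2.59], [-0.33, 1.99], [-1.39, 1.29], [0.1, 2.45], [-1.04, 4.18], [0.21, 1.99], [-2.66, 2.66]. Speed limits (rad/s): [2.57, 2.57, 3.14, 3.14, 3.14, 3.14, 3.14].

INTERFACE

Orientations are given as a rotation vector (axis times angle).
In Python, from plant import manip gives the robot as it stands. The module is installed in compiled form; this text tells all that it offers.
- The arm moves only by the shell command python3 -m crank 'ROWS' [FORCE]. ROWS is JSON, a list of rows, each an object of numbers: "hand": the opening, from 0 (shut) to 1 (fully open); "tx", "ty", "tz": the shift along the tool's x, y, z in mm; "wx", "wy", "wz": the turn, a rotation vector about the tool's x, y, z in rad. In form: [{"hand": .., "tx": .., "ty": .., "tz": .., "wx": .., "wy": .., "wz": ..}, ...]. A call has exactly 8 rows; each row shifts and turns the commanded pose from where the row before left it, along the tool's axes as they then stand; what a row does not reach is not made up. A row lasts 1/12 s, in which the tool goes at most 41.7 mm and 7.16 degrees, less where a joint would pass 70% of its speed; a pose out of reach is approached as far as the arm can. A call is refused whole if a number of a shift passes 41.7 or a number of a turn 0.125, either way. A call with a gripper value outside its range is refused whole. The fingers move at their own pace and stop on an object; FORCE is the grip in N (left out, the last holds). Time passes only in rows, so rows that do not move let the fingers close, or fill a call up. It gives the time, the measured TCP pose, the force, the opening and the grip force at its end, in the units of the state.
- manip.observe(): the state, without advancing time (a new reading comes with each control period).
- manip.capture(name): name is "scene" or "top" or "wrist"; returns (picture, depth): 384x512x3 uint8, red, green, blue; 384x512 float32, m along the optical axis (not along the pixel's ray), 0 where there is no reading.
- manip.camera_info(name): a dict with "camera_matrix" (3x3 intrinsics, pixels), "distortion" ([k1, k2, p1, p2, k3] as OpenCV has them; the pictures are not rectified), "R" (3x3) and "t" (3): a world point X has camera coordinates R X + t. Camera axes: x right, y down, z forward; pixel columns grow to the right and rows downward; lengths in m; the calibration is good to about 2 mm. A picture is of the moment at which its call begins: read the wrist's pose just before it. camera_info takes no time and is no camera call; for the wrist camera it gives the pose at the moment of the call.
- manip.sign_off(): hands the job in; it is judged then, once.
Trained networks look in the newest picture that a camera, given by its name, has taken for a name from the list of things; names that differ only in an ending like _2 or _b are one class to them, and where a whole thing is asked for, a point or a joint stands for the part that bears it (a point fixed in the world has none). Each returns a list of dicts, best first, with "score" (0 to 1); they miss things now and then, are a little off and sometimes report something else, mostly with a low value. They report only what shows in the picture. A call takes as long as a camera call.
- manip.masks_of(name, camera): "pixels" (384x512 bool, what is visible of it) and "rect" ([left, top, right, bottom] in pixels, round what is visible of it).
The state is a dict: "time": time; "joint_positions": joint angles; "joint_vel": joint speeds; "tau": joint torques, N m; "tool_pos": TCP position; "tcp_rot": TCP orientation; "wrist_force": force on the tool from outside, world axes, zero at the start; "ft_torque": the same for the moment, N m; "opening": finger opening in m; "grip_force": force on a finger pad.
Only numpy, scipy, OpenCV 4.12 (cv2) and the standard library are available. Lean on these libraries where they do the work, as an engineer would, in place of code of your own. Each camera call takes 0.05 s, during which the arm holds its last target. There are 200 camera calls.

## Working session

There is one attempt and no reset: what is moved stays moved. The work goes in short steps, Python scripts to look and compute and a shell command to move; the robot and the scene stay as the last step left them, time stands still between calls to the robot, and variables do not carry over. Pictures are saved under pics/ and viewed, at most 10 in all, crops included, and the job is handed in when it is done.

```bash
mkdir -p pics
cat > h.py <<'E'
import numpy as np, cv2
from plant import manip
from scipy.spatial.transform import Rotation as R
def pts(name,mask,depth):
    ci=manip.camera_info(name); K=np.array(ci["camera_matrix"]); D=np.array(ci["distortion"])
    v,u=np.nonzero(mask&(depth>0)); 
    n=cv2.undistortPoints(np.stack([u,v],1).astype(float)[:,None],K,D)[:,0]
    z=depth[v,u]; C=np.c_[n*z[:,None],z]
    return (C-np.array(ci["t"]))@np.array(ci["R"]), np.c_[u,v]
E
python3 - <<'E'
from h import *
o=manip.observe(); print({k:np.round(v,3) for k,v in o.items()})
for c in ("top","scene"):
    im,d=manip.capture(c); cv2.imwrite(f"pics/{c}0.png",im[:,:,::-1]); np.savez(f"{c}0.npz",im=im,d=d)
    for n in ("plate","imaging_stand","tape_roll","dropper_1","specimen_cup_1","bench_timer"):
        for m in manip.masks_of(n,c)[:2]:
            P,_=pts(c,m["pixels"],d); 
            if len(P): print(c,n,round(m["score"],2),m["rect"],len(P),np.median(P,0).round(3),P.min(0).round(3),P.max(0).round(3))
E
```

```text
{'time': np.float64(0.0), 'joint_positions': array([-1.326,  0.469, -0.049,  1.534,  0.024,  1.141, -0.082]), 'joint_vel': array([-0.001,  0.002,  0.001, -0.002,  0.001, -0.001, -0.   ]), 'tau': array([-1.0000e-03, -5.1031e+01, -4.6000e-02, -2.3771e+01,  1.1000e-02,
        8.0000e-03,  0.0000e+00]), 'tool_pos': array([0.182, 0.649, 0.249]), 'tcp_rot': array([-4.290e-01, -3.112e+00,  3.000e-03]), 'wrist_force': array([-0.592,  0.006,  0.12 ]), 'ft_torque': array([ 0.062, -0.011,  0.017]), 'grip_force': np.float64(0.0), 'opening': np.float64(0.086)}
top plate 0.75 [263.3, 245.9, 303.0, 282.7] 880 [ 0.423 -0.169  0.018] [ 0.378 -0.208  0.005] [ 0.476 -0.13   0.023]
top imaging_stand 0.71 [178.2, 75.7, 229.9, 250.0] 6077 [0.63  0.007 0.153] [ 0.472 -0.053  0.004] [0.914 0.101 0.277]
top tape_roll 0.68 [132.9, 248.6, 169.8, 279.2] 628 [0.441 0.145 0.018] [ 0.405  0.107 -0.027] [0.484 0.199 0.023]
top dropper_1 0.85 [146.0, 189.1, 161.3, 219.8] 317 [0.591 0.142 0.047] [0.58  0.127 0.006] [0.671 0.177 0.091]
top dropper_1 0.57 [180.5, 75.6, 230.2, 251.9] 6163 [0.63  0.007 0.153] [ 0.472 -0
[... 408 characters left out ...]
217.2, 253.2, 261.9, 287.9] 882 [ 0.421 -0.173  0.017] [ 0.38  -0.211  0.004] [ 0.489 -0.127  0.02 ]
scene imaging_stand 0.56 [187.2, 104.7, 285.2, 241.0] 4778 [ 0.648 -0.001  0.143] [ 0.473 -0.055  0.005] [1.117 0.442 0.273]
scene tape_roll 0.57 [139.5, 208.5, 168.3, 227.9] 418 [0.444 0.141 0.017] [ 0.408  0.105 -0.713] [1.322 1.441 0.021]
scene dropper_1 0.61 [191.8, 175.8, 204.3, 206.3] 277 [0.593 0.136 0.04 ] [ 0.582  0.124 -0.716] [1.834 1.52  0.085]
scene specimen_cup_1 0.71 [208.0, 171.0, 228.0, 200.1] 403 [0.653 0.122 0.051] [0.637 0.107 0.007] [0.69  0.159 0.073]
scene specimen_cup_1 0.67 [229.6, 168.7, 247.0, 191.6] 329 [0.712 0.11  0.043] [ 0.589 -0.027 -0.718] [2.069 1.48  0.142]
```

Run:
```python
from h import *
for c,b in (("top",(90,70,340,290)),("scene",(120,80,370,300))):
    im=np.load(f"{c}0.npz")["im"]; l,t,r,bb=b
    cv2.imwrite(f"pics/{c}0c.png",cv2.resize(im[t:bb,l:r,::-1],None,fx=2.6,fy=2.6,interpolation=cv2.INTER_CUBIC))
c="top"; f=np.load("top0.npz"); d=f["d"]
P,uv=pts(c,np.ones_like(d,bool),d)
def rect(sel,n):
    q=P[sel][:,:2].astype(np.float32); r=cv2.minAreaRect(q); print(n,len(q),np.round(r[0],4),np.round(r[1],4),round(r[2],2),"med z",np.median(P[sel][:,2]).round(4))
X,Y,Z=P.T
rect((abs(X-.423)<.07)&(abs(Y+.169)<.06)&(Z>.013)&(Z<.023),"plate")
rect((X>.5)&(X<.8)&(abs(Y)<.12)&(Z>.145)&(Z<.162),"panel")
rect((X>.4)&(X<.55)&(abs(Y)<.07)&(Z>.004)&(Z<.013),"board front")
rect((X>.4)&(X<.62)&(abs(Y)<.065)&(Z>.0145)&(Z<.022),"rails")
rect((X>.65)&(X<1)&(abs(Y)<.12)&(Z>.26)&(Z<.29),"column")
rect((X>.4)&(X<.55)&(abs(Y)>.08)&(abs(Y)<.13)&(Z<.004)&(Z>-.01),"table")
```

```text
plate 855 [ 0.4269 -0.1696] [0.0878 0.061 ] 15.55 med z 0.0182
panel 1537 [0.6854 0.0088] [0.2022 0.118 ] 1.95 med z 0.1548
board front 2966 [0.4749 0.    ] [0.1498 0.1399] 0.01 med z 0.0073
rails 71 [0.5969 0.0042] [0.0914 0.0405] 89.32 med z 0.0182
column 1163 [8.382e-01 6.000e-04] [0.1437 0.2382] 0.19 med z 0.2747
table 141 [4.737e-01 4.000e-04] [0.1484 0.2593] 0.41 med z 0.0034
```

View pics/top0c.png

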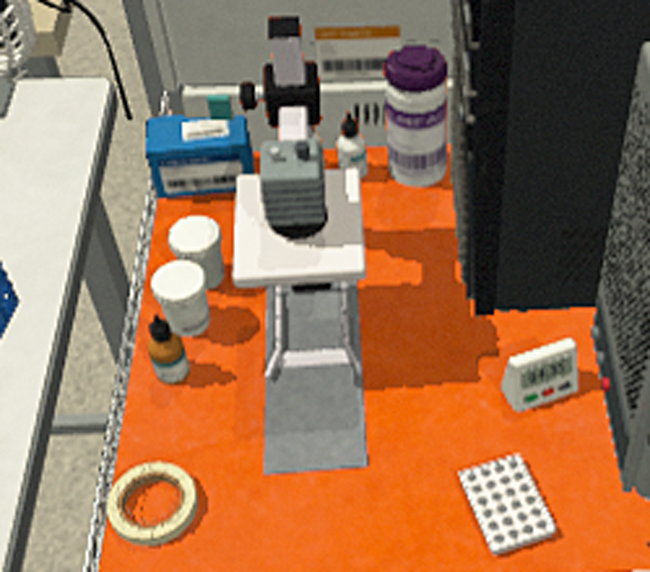

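The top view shows the plate at about (505,503) in the crop, front right of the stand, with its long side about 15° off x. The tape is at front left (152,503). The stand is turned only slightly, with its board front edge at about (265..365, 470). I'll swing over and look with the wrist camera.

```bash
for i in 1 2; do :; done; python3 -m crank '[{"hand":1,"tx":-21,"ty":-20},{"hand":1,"tx":-21,"ty":-20},{"hand":1,"tx":-21,"ty":-20},{"hand":1,"tx":-21,"ty":-20},{"hand":1,"tx":-21,"ty":-20},{"hand":1,"tx":-21,"ty":-20},{"hand":1,"tx":-21,"ty":-20},{"hand":1,"tx":-21,"ty":-20}]' 30
python3 -m crank '[{"hand":1,"tx":-21,"ty":-20},{"hand":1,"tx":-21,"ty":-20},{"hand":1,"tx":-21,"ty":-20},{"hand":1,"tx":-21,"ty":-20},{"hand":1,"tx":-21,"ty":-20},{"hand":1,"tx":-21,"ty":-20},{"hand":1,"tx":-21,"ty":-20},{"hand":1,"tx":-21,"ty":-20}]'
```

```text
invalid input at $[0]: expected keys hand, tx, ty, tz, wx, wy, wz
invalid input at $[0]: expected keys hand, tx, ty, tz, wx, wy, wz
```

```bash
python3 -m crank '[{"hand":1,"tx":-21,"ty":-20,"tz":0,"wx":0,"wy":0,"wz":0},{"hand":1,"tx":-21,"ty":-20,"tz":0,"wx":0,"wy":0,"wz":0},{"hand":1,"tx":-21,"ty":-20,"tz":0,"wx":0,"wy":0,"wz":0},{"hand":1,"tx":-21,"ty":-20,"tz":0,"wx":0,"wy":0,"wz":0},{"hand":1,"tx":-21,"ty":-20,"tz":0,"wx":0,"wy":0,"wz":0},{"hand":1,"tx":-21,"ty":-20,"tz":0,"wx":0,"wy":0,"wz":0},{"hand":1,"tx":-21,"ty":-20,"tz":0,"wx":0,"wy":0,"wz":0},{"hand":1,"tx":-21,"ty":-20,"tz":0,"wx":0,"wy":0,"wz":0}]' 30
python3 -m crank '[{"hand":1,"tx":-21,"ty":-20,"tz":0,"wx":0,"wy":0,"wz":0},{"hand":1,"tx":-21,"ty":-20,"tz":0,"wx":0,"wy":0,"wz":0},{"hand":1,"tx":-21,"ty":-20,"tz":0,"wx":0,"wy":0,"wz":0},{"hand":1,"tx":-21,"ty":-20,"tz":0,"wx":0,"wy":0,"wz":0},{"hand":1,"tx":-21,"ty":-20,"tz":0,"wx":0,"wy":0,"wz":0},{"hand":1,"tx":-21,"ty":-20,"tz":0,"wx":0,"wy":0,"wz":0},{"hand":1,"tx":-21,"ty":-20,"tz":0,"wx":0,"wy":0,"wz":0},{"hand":1,"tx":-21,"ty":-20,"tz":0,"wx":0,"wy":0,"wz":0}]'
```

```text
time: 1.37
tool_pos: [0.3016, 0.4491, 0.2505]
tcp_rot: [0.429, 3.112, 0.001]
wrist_force: [0.9, -0.0, 0.4]
opening: 0.085
grip_force: 0.0
time: 2.03
tool_pos: [0.42, 0.2497, 0.2506]
tcp_rot: [0.429, 3.112, 0.001]
wrist_force: [1.5, -0.2, 0.6]
opening: 0.0854
grip_force: 0.0
```

```bash
python3 -m crank '[{"hand":1,"tx":-9.6,"ty":-29.8,"tz":0,"wx":0,"wy":0,"wz":0},{"hand":1,"tx":-9.6,"ty":-29.8,"tz":0,"wx":0,"wy":0,"wz":0},{"hand":1,"tx":-9.6,"ty":-29.8,"tz":0,"wx":0,"wy":0,"wz":0},{"hand":1,"tx":-9.6,"ty":-29.8,"tz":0,"wx":0,"wy":0,"wz":0},{"hand":1,"tx":-9.6,"ty":-29.8,"tz":0,"wx":0,"wy":0,"wz":0},{"hand":1,"tx":-9.6,"ty":-29.8,"tz":0,"wx":0,"wy":0,"wz":0},{"hand":1,"tx":-9.6,"ty":-29.8,"tz":0,"wx":0,"wy":0,"wz":0},{"hand":1,"tx":-9.6,"ty":-29.8,"tz":0,"wx":0,"wy":0,"wz":0}]'
python3 - <<'E'
from h import *
ci=manip.camera_info("wrist"); o=manip.observe()
im,d=manip.capture("wrist"); np.savez("w0.npz",im=im,d=d); cv2.imwrite("pics/w0.png",im[:,:,::-1])
Rm=np.array(ci["R"]); C=-Rm.T@ci["t"]; print("cam",C,"fwd",Rm[2],"right",Rm[0])
T=R.from_rotvec(o["tcp_rot"]).as_matrix(); print("cam in tool",T.T@(C-o["tool_pos"]))
P,_=pts("wrist",np.ones_like(d,bool),d); 
for n in ("imaging_stand","plate"):
  for m in manip.masks_of(n,"wrist")[:2]: print(n,m["score"],m["rect"])
E
```

```text
time: 2.7
tool_pos: [0.4288, -0.0008, 0.2507]
tcp_rot: [0.428, 3.111, 0.001]
wrist_force: [0.4, -0.6, 0.4]
opening: 0.0858
grip_force: 0.0
cam [0.35020834 0.02012845 0.37429683] fwd [ 0.3065401  -0.08549337 -0.94801058] right [2.70243322e-01 9.62791897e-01 5.57049479e-04]
cam in tool [ 0.08121947 -0.00096045 -0.12369026]
imaging_stand 0.77 [233.7, 189.2, 361.1, 375.2]
```

View pics/w0.png

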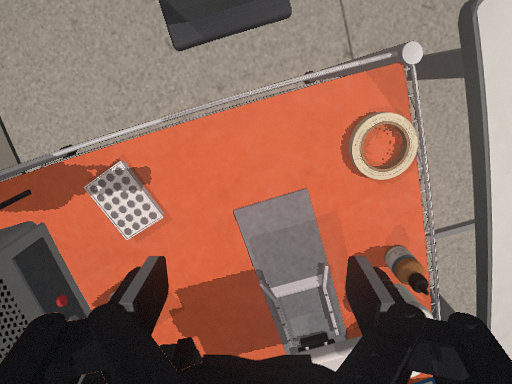

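The wrist view is clear. It shows the plate at (125,200), the board front corners at (234,210) and (306,189), the lip at about (300,287), the rails behind it and the black stop at (317,340). I'll fit the poses from this picture.

```bash
cat > fit.py <<'E'
from h import *
def ray(uv,z,ci):
    n=cv2.undistortPoints(np.asarray(uv,float)[:,None],np.array(ci["camera_matrix"]),np.array(ci["distortion"]))[:,0]
    Rm=np.array(ci["R"]);C=-Rm.T@np.array(ci["t"]); D=np.c_[n,np.ones(len(n))]@Rm
    return C+D*((z-C[2])/D[:,2])[:,None]
E
python3 - <<'E'
from fit import *
f=np.load("w0.npz"); im,d=f["im"],f["d"]; ci=manip.camera_info("wrist")
hsv=cv2.cvtColor(im,cv2.COLOR_RGB2HSV)
P,uv=pts("wrist",np.ones_like(d,bool),d)
t=hsv[uv[:,1],uv[:,0],1]>150
t&=(abs(P[:,2])<.02)&(P[:,0]>.35)&(P[:,0]<.5); A=np.c_[P[t][:,:2],np.ones(t.sum())]; print("table plane",np.linalg.lstsq(A,P[t][:,2],rcond=None)[0])
# board
g=(hsv[:,:,1]<90).astype(np.uint8); m=np.zeros_like(g); m[180:375,225:365]=1
n,l=cv2.connectedComponents(g*m); b=l==l[235,280]
L=[];Rr=[]
for r in range(218,262):
    c=np.nonzero(b[r])[0]; L.append((c.min()-.5,r)); Rr.append((c.max()+.5,r))
Rr=Rr
for n_,E in (("L",L),("R",Rr)):
    W=ray(E,.008,ci)[:,:2].astype(np.float32); vx,vy,x0,y0=cv2.fitLine(W,cv2.DIST_HUBER,0,.001,.001)[:,0]; s=np.sign(vx)
    print(n_,"dir deg",np.degrees(np.arctan2(vy*s,vx*s)),"pt",x0,y0)
F=[]
for c in range(242,300):
    r=np.nonzero(b[:,c])[0]; F.append((c,r.min()-.5))
W=ray(F,.008,ci)[:,:2].astype(np.float32); print("front",cv2.fitLine(W,cv2.DIST_HUBER,0,.001,.001)[:,0])
# depth points per height
k=b[uv[:,1],uv[:,0]]; print("board z",np.median(P[k][:,2]))
# plate
pm=manip.masks_of("plate","wrist"); 
w=((hsv[:,:,1]<90)).astype(np.uint8); m=np.zeros_like(w); m[150:250,75:175]=1
n,l,s,_=cv2.connectedComponentsWithStats(w*m); i=1+np.argmax(s[1:,4]); q=np.argwhere(l==i)[:,::-1]
zP=P[[tuple(x) in set(map(tuple,q)) for x in uv]] if 0 else None
W=ray(q,.018,ci)[:,:2].astype(np.float32); print("plate",s[i],cv2.minAreaRect(W))
kk=(l==i)[uv[:,1],uv[:,0]]; print("plate z",np.median(P[kk][:,2]))
cv2.imwrite("pics/w0c.png",cv2.resize(im[180:360,220:370,::-1],None,fx=3.3,fy=3.3,interpolation=cv2.INTER_CUBIC))
E
```

```text
table plane [ 0.00100732 -0.00043115  0.00575673]
L dir deg 1.5594397 pt 0.52086836 -0.046242744
R dir deg 1.620198 pt 0.5566773 0.04999904
front [ 0.03276222 -0.9994632   0.47642404  0.00175582]
board z 0.008688636765527568
plate [  84  161   80   79 3328] ((0.42743855714797974, -0.16904300451278687), (0.08463315665721893, 0.0646202340722084), 16.201669692993164)
plate z 0.017555733385848298
```

View pics/w0c.png

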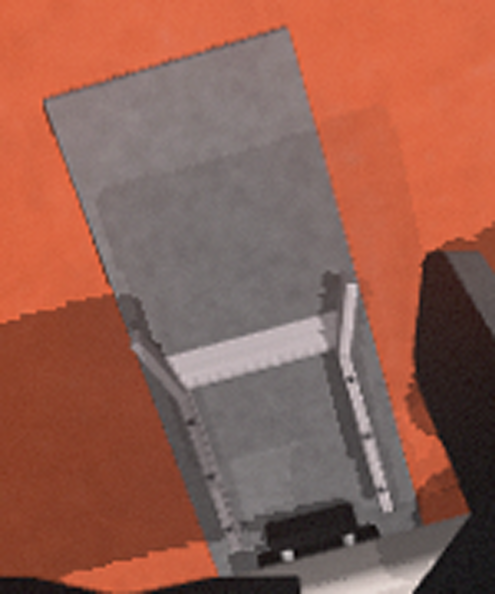

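```bash
python3 - <<'E'
from fit import *
ci=manip.camera_info("wrist"); print(ray([(275.5,297.6),(320.9,283.9),(298.2,290.7)],.012,ci))
E
python3 -m crank '[{"hand":1,"tx":-5.5,"ty":-20.3,"tz":0,"wx":0,"wy":0,"wz":0},{"hand":1,"tx":-5.5,"ty":-20.3,"tz":0,"wx":0,"wy":0,"wz":0},{"hand":1,"tx":-5.5,"ty":-20.3,"tz":0,"wx":0,"wy":0,"wz":0},{"hand":1,"tx":-5.5,"ty":-20.3,"tz":0,"wx":0,"wy":0,"wz":0},{"hand":1,"tx":-5.5,"ty":-20.3,"tz":0,"wx":0,"wy":0,"wz":0},{"hand":1,"tx":-5.5,"ty":-20.3,"tz":0,"wx":0,"wy":0,"wz":0},{"hand":1,"tx":-5.5,"ty":-20.3,"tz":0,"wx":0,"wy":0,"wz":0},{"hand":1,"tx":-5.5,"ty":-20.3,"tz":0,"wx":0,"wy":0,"wz":0}]'
python3 -m crank '[{"hand":1,"tx":0,"ty":0,"tz":18,"wx":0,"wy":0,"wz":-0.069},{"hand":1,"tx":0,"ty":0,"tz":18,"wx":0,"wy":0,"wz":-0.069},{"hand":1,"tx":0,"ty":0,"tz":18,"wx":0,"wy":0,"wz":-0.069},{"hand":1,"tx":0,"ty":0,"tz":18,"wx":0,"wy":0,"wz":-0.069},{"hand":1,"tx":0,"ty":0,"tz":18,"wx":0,"wy":0,"wz":-0.069},{"hand":1,"tx":0,"ty":0,"tz":18,"wx":0,"wy":0,"wz":-0.069},{"hand":1,"tx":0,"ty":0,"tz":18,"wx":0,"wy":0,"wz":-0.069},{"hand":1,"tx":0,"ty":0,"tz":18,"wx":0,"wy":0,"wz":-0.069}]'
python3 - <<'E'
from fit import *
im,d=manip.capture("wrist"); cv2.imwrite("pics/w1.png",im[:,:,::-1]); np.savez("w1.npz",im=im,d=d)
m=manip.masks_of("plate","wrist")
for k in m[:1]:
  q=np.argwhere(k["pixels"])[:,::-1]; print(k["score"],k["rect"],cv2.minAreaRect(ray(q,.018,manip.camera_info("wrist"))[:,:2].astype(np.float32)))
E
```

```text
[[ 0.61557196 -0.02631271  0.012     ]
 [ 0.61130352  0.03813059  0.012     ]
 [ 0.61325629  0.00615809  0.012     ]]
time: 3.57
tool_pos: [0.428, -0.1668, 0.2503]
tcp_rot: [0.423, 3.113, 0.001]
wrist_force: [0.3, -0.4, 0.0]
opening: 0.0853
grip_force: 0.0
time: 4.23
tool_pos: [0.4283, -0.1657, 0.1053]
tcp_rot: [-0.446, 3.109, 0.001]
wrist_force: [-1.1, 0.1, -0.1]
opening: 0.0855
grip_force: 0.0
0.61 [206.1, 151.8, 295.0, 261.6] ((0.42512446641921997, -0.1701660454273224), (0.08393963426351547, 0.060559213161468506), 15.785837173461914)
```

View pics/w1.png

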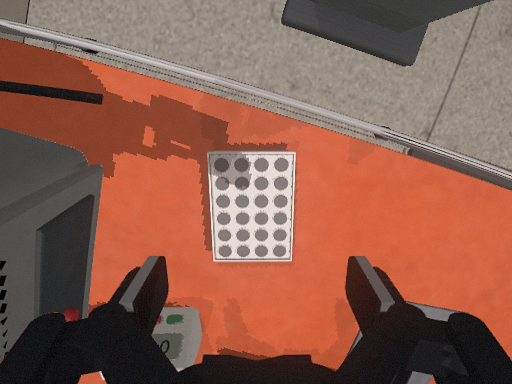

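The plate is centred under the jaws and aligned with them, at (252,205). The grey computer is close on the left, so I'll check the clearance.

```bash
python3 - <<'E'
from fit import *
f=np.load("w1.npz"); d=f["d"]; P,uv=pts("wrist",np.ones_like(d,bool),d)
o=manip.observe(); T=R.from_rotvec(o["tcp_rot"]).as_matrix(); Q=(P-o["tool_pos"])@T
k=(uv[:,0]<120)&(uv[:,1]<250)&(P[:,2]>.03)&(P[:,2]<.3)
print(Q[k].min(0),Q[k].max(0),P[k].min(0),P[k].max(0))
for x in range(-40,90,20):
    s=k&(abs(Q[:,0]*1000-x)<10)
    if s.sum(): print(x,np.percentile(Q[s][:,1],[1,99]),P[s][:,2].max())
E
python3 -m crank '[{"hand":1,"tx":3.6,"ty":-3.2,"tz":0,"wx":0,"wy":0,"wz":0},{"hand":1,"tx":0,"ty":0,"tz":9,"wx":0,"wy":0,"wz":0},{"hand":1,"tx":0,"ty":0,"tz":9,"wx":0,"wy":0,"wz":0},{"hand":1,"tx":0,"ty":0,"tz":9,"wx":0,"wy":0,"wz":0},{"hand":1,"tx":0,"ty":0,"tz":9,"wx":0,"wy":0,"wz":0},{"hand":1,"tx":0,"ty":0,"tz":0,"wx":0,"wy":0,"wz":0},{"hand":1,"tx":0,"ty":0,"tz":0,"wx":0,"wy":0,"wz":0},{"hand":1,"tx":0,"ty":0,"tz":0,"wx":0,"wy":0,"wz":0}]'
```

```text
[-0.0242936  -0.16938102 -0.01983723] [ 0.0637803  -0.09890573  0.07389863] [ 0.4111926  -0.34553598  0.03000609] [ 0.48183534 -0.2667191   0.12374346]
-20 [-0.11765644 -0.11016488] 0.05540142805167286
0 [-0.11360984 -0.10367651] 0.09429486772437146
20 [-0.10718545 -0.10050265] 0.12368590188024828
40 [-0.12364607 -0.10032704] 0.12374346389795057
60 [-0.16567487 -0.12381971] 0.08893954595738691
time: 5.0
tool_pos: [0.4249, -0.1718, 0.0703]
tcp_rot: [-0.435, 3.111, -0.0]
wrist_force: [-0.5, 0.6, -0.2]
opening: 0.0852
grip_force: 0.0
```

```bash
python3 -m crank '[{"hand":1,"tx":0,"ty":1.5,"tz":8,"wx":0,"wy":0,"wz":0},{"hand":1,"tx":0,"ty":0,"tz":8,"wx":0,"wy":0,"wz":0},{"hand":1,"tx":0,"ty":0,"tz":8,"wx":0,"wy":0,"wz":0},{"hand":1,"tx":0,"ty":0,"tz":8,"wx":0,"wy":0,"wz":0},{"hand":1,"tx":0,"ty":0,"tz":8,"wx":0,"wy":0,"wz":0},{"hand":1,"tx":0,"ty":0,"tz":6,"wx":0,"wy":0,"wz":0},{"hand":1,"tx":0,"ty":0,"tz":0,"wx":0,"wy":0,"wz":0},{"hand":1,"tx":0,"ty":0,"tz":0,"wx":0,"wy":0,"wz":0}]'
python3 -m crank '[{"hand":0,"tx":0,"ty":0,"tz":0,"wx":0,"wy":0,"wz":0},{"hand":0,"tx":0,"ty":0,"tz":0,"wx":0,"wy":0,"wz":0},{"hand":0,"tx":0,"ty":0,"tz":0,"wx":0,"wy":0,"wz":0},{"hand":0,"tx":0,"ty":0,"tz":0,"wx":0,"wy":0,"wz":0},{"hand":0,"tx":0,"ty":0,"tz":0,"wx":0,"wy":0,"wz":0},{"hand":0,"tx":0,"ty":0,"tz":0,"wx":0,"wy":0,"wz":0},{"hand":0,"tx":0,"ty":0,"tz":0,"wx":0,"wy":0,"wz":0},{"hand":0,"tx":0,"ty":0,"tz":0,"wx":0,"wy":0,"wz":0}]' 30
```

```text
time: 5.67
tool_pos: [0.424, -0.1702, 0.0238]
tcp_rot: [0.435, -3.11, -0.001]
wrist_force: [-0.0, 0.5, 0.3]
opening: 0.0855
grip_force: 0.0
time: 6.33
tool_pos: [0.4247, -0.1703, 0.0248]
tcp_rot: [-0.436, 3.11, -0.0]
wrist_force: [-0.3, -0.2, 6.0]
opening: 0.0588
grip_force: 32.8
```

```bash
python3 -m crank '[{"hand":0,"tx":0,"ty":0,"tz":-8,"wx":0,"wy":0,"wz":0},{"hand":0,"tx":0,"ty":0,"tz":-8,"wx":0,"wy":0,"wz":0},{"hand":0,"tx":0,"ty":0,"tz":-8,"wx":0,"wy":0,"wz":0.042},{"hand":0,"tx":0,"ty":0,"tz":-8,"wx":0,"wy":0,"wz":0.042},{"hand":0,"tx":0,"ty":0,"tz":-8,"wx":0,"wy":0,"wz":0.042},{"hand":0,"tx":0,"ty":0,"tz":-8,"wx":0,"wy":0,"wz":0.042},{"hand":0,"tx":0,"ty":0,"tz":-8,"wx":0,"wy":0,"wz":0.042},{"hand":0,"tx":0,"ty":0,"tz":-8,"wx":0,"wy":0,"wz":0.042}]'
python3 -m crank '[{"hand":0,"tx":-13.3,"ty":22,"tz":0,"wx":0,"wy":0,"wz":0},{"hand":0,"tx":-13.3,"ty":22,"tz":0,"wx":0,"wy":0,"wz":0},{"hand":0,"tx":-13.3,"ty":22,"tz":0,"wx":0,"wy":0,"wz":0},{"hand":0,"tx":-13.3,"ty":22,"tz":0,"wx":0,"wy":0,"wz":0},{"hand":0,"tx":-13.3,"ty":22,"tz":0,"wx":0,"wy":0,"wz":0},{"hand":0,"tx":-13.3,"ty":22,"tz":0,"wx":0,"wy":0,"wz":0},{"hand":0,"tx":-13.3,"ty":22,"tz":0,"wx":0,"wy":0,"wz":0},{"hand":0,"tx":0,"ty":0,"tz":0,"wx":0,"wy":0,"wz":0}]'
python3 - <<'E'
from fit import *
o=manip.observe(); print(o["tool_pos"],R.from_rotvec(o["tcp_rot"]).as_matrix().round(3),o["wrist_force"],o["opening"])
im,d=manip.capture("wrist"); cv2.imwrite("pics/w2.png",im[:,:,::-1]); np.savez("w2.npz",im=im,d=d)
m=manip.masks_of("plate","wrist")
for k in m[:1]:
  q=np.argwhere(k["pixels"])[:,::-1]; P,_=pts("wrist",k["pixels"],d);z=np.median(P[:,2]);print(k["score"],k["rect"],z,cv2.minAreaRect(ray(q,z,manip.camera_info("wrist"))[:,:2].astype(np.float32)))
E
```

```text
time: 7.0
tool_pos: [0.4244, -0.1701, 0.0893]
tcp_rot: [-0.038, 3.141, 0.0]
wrist_force: [-0.5, 0.2, -0.1]
opening: 0.0589
grip_force: 32.7
time: 7.67
tool_pos: [0.5163, -0.008, 0.0889]
tcp_rot: [-0.054, 3.138, 0.004]
wrist_force: [0.2, 0.9, 0.1]
opening: 0.0587
grip_force: 32.7
[ 0.51630379 -0.00803715  0.08894196] [[-0.999 -0.034  0.003]
 [-0.034  0.999  0.002]
 [-0.003  0.002 -1.   ]] [0.24443925 0.90124209 0.09864852] 0.05869180681431372
0.6 [188.1, 183.2, 327.3, 345.4] 0.08128369137329516 ((0.5155497193336487, -0.013695482164621353), (0.08910214155912399, 0.061354245990514755), 2.0603833198547363)
```

View pics/w2.png

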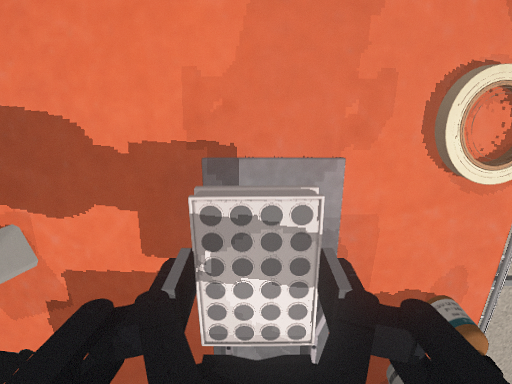

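The plate is held straight, with its near corners at (190,197) and (323,197). The board front edge runs from (203,158) to (345,158), so the plate still has to go left (+y). I'll compute both from this image.

Run:
```python
from fit import *
ci=manip.camera_info("wrist"); print(np.array(ci["camera_matrix"]).round(1).tolist(),manip.observe()["tool_pos"])
print("board corners",ray([(203.5,158),(345,158)],.008,ci))
print("plate corners",ray([(189.5,197.5),(323.5,197),(202,346),(313,342)],.082,ci))
```

```text
[[316.2, 0.0, 256.5], [0.0, 316.2, 196.1], [0.0, 0.0, 1.0]] [ 0.51365295 -0.01268793  0.08865961]
board corners [[ 0.47522657 -0.04973266  0.008     ]
 [ 0.47240875  0.04353049  0.008     ]]
plate corners [[ 0.47733075 -0.04409661  0.082     ]
 [ 0.47540356  0.01443789  0.082     ]
 [ 0.56075935 -0.04138786  0.082     ]
 [ 0.55628435  0.01737289  0.082     ]]
```

```bash
python3 -m crank '[{"hand":0,"tx":-6.5,"ty":7,"tz":0,"wx":0,"wy":0,"wz":0},{"hand":0,"tx":-6.5,"ty":7,"tz":0,"wx":0,"wy":0,"wz":0},{"hand":0,"tx":0,"ty":0,"tz":10,"wx":0,"wy":0,"wz":0},{"hand":0,"tx":0,"ty":0,"tz":10,"wx":0,"wy":0,"wz":0},{"hand":0,"tx":0,"ty":0,"tz":10,"wx":0,"wy":0,"wz":0},{"hand":0,"tx":0,"ty":0,"tz":10,"wx":0,"wy":0,"wz":0},{"hand":0,"tx":0,"ty":0,"tz":8,"wx":0,"wy":0,"wz":0},{"hand":0,"tx":0,"ty":0,"tz":0,"wx":0,"wy":0,"wz":0}]'
python3 -m crank '[{"hand":0,"tx":0,"ty":0,"tz":2,"wx":0,"wy":0,"wz":0},{"hand":0,"tx":0,"ty":0,"tz":2,"wx":0,"wy":0,"wz":0},{"hand":0,"tx":0,"ty":0,"tz":1,"wx":0,"wy":0,"wz":0},{"hand":0,"tx":0,"ty":0,"tz":1,"wx":0,"wy":0,"wz":0},{"hand":0,"tx":0,"ty":0,"tz":0,"wx":0,"wy":0,"wz":0},{"hand":0,"tx":0,"ty":0,"tz":0,"wx":0,"wy":0,"wz":0},{"hand":0,"tx":0,"ty":0,"tz":0,"wx":0,"wy":0,"wz":0},{"hand":0,"tx":0,"ty":0,"tz":0,"wx":0,"wy":0,"wz":0}]'
```

```text
time: 8.43
tool_pos: [0.5243, 0.0001, 0.038]
tcp_rot: [0.04, -3.137, 0.001]
wrist_force: [-0.2, 0.4, -0.7]
opening: 0.059
grip_force: 32.7
time: 9.1
tool_pos: [0.5262, 0.0006, 0.0344]
tcp_rot: [-0.041, 3.141, 0.0]
wrist_force: [0.4, -0.5, -0.3]
opening: 0.0587
grip_force: 32.7
```

```bash
python3 -m crank '[{"hand":0,"tx":0,"ty":0,"tz":1,"wx":0,"wy":0,"wz":0},{"hand":0,"tx":0,"ty":0,"tz":0.6,"wx":0,"wy":0,"wz":0},{"hand":0,"tx":0,"ty":0,"tz":0,"wx":0,"wy":0,"wz":0},{"hand":0.8,"tx":0,"ty":0,"tz":0,"wx":0,"wy":0,"wz":0},{"hand":0.8,"tx":0,"ty":0,"tz":0,"wx":0,"wy":0,"wz":0},{"hand":0.8,"tx":0,"ty":0,"tz":0,"wx":0,"wy":0,"wz":0},{"hand":0.8,"tx":0,"ty":0,"tz":0,"wx":0,"wy":0,"wz":0},{"hand":0.8,"tx":0,"ty":0,"tz":0,"wx":0,"wy":0,"wz":0}]'
python3 -m crank '[{"hand":0.8,"tx":0,"ty":0,"tz":0,"wx":0,"wy":0,"wz":0},{"hand":0.8,"tx":0,"ty":0,"tz":-10,"wx":0,"wy":0,"wz":0},{"hand":0.8,"tx":0,"ty":0,"tz":-10,"wx":0,"wy":0,"wz":0},{"hand":0.8,"tx":10,"ty":0,"tz":-15,"wx":0,"wy":0,"wz":0},{"hand":0.8,"tx":10,"ty":0,"tz":-15,"wx":0,"wy":0,"wz":0},{"hand":0.8,"tx":10,"ty":0,"tz":-15,"wx":0,"wy":0,"wz":0},{"hand":0.8,"tx":10,"ty":0,"tz":-15,"wx":0,"wy":0,"wz":0},{"hand":0.8,"tx":0,"ty":0,"tz":0,"wx":0,"wy":0,"wz":0}]'
```

```text
time: 9.77
tool_pos: [0.526, 0.0006, 0.0326]
tcp_rot: [0.041, -3.141, -0.0]
wrist_force: [0.4, 0.4, 0.7]
opening: 0.0682
grip_force: 0.0
time: 10.43
tool_pos: [0.486, -0.0007, 0.1157]
tcp_rot: [-0.04, 3.137, 0.003]
wrist_force: [0.6, -0.8, -0.4]
opening: 0.0683
grip_force: 0.0
```

```bash
python3 -m crank '[{"hand":0,"tx":0,"ty":0,"tz":0,"wx":0,"wy":-0.0764,"wz":0},{"hand":0,"tx":0,"ty":0,"tz":0,"wx":0,"wy":-0.0764,"wz":0},{"hand":0,"tx":0,"ty":0,"tz":0,"wx":0,"wy":-0.0764,"wz":0},{"hand":0,"tx":0,"ty":0,"tz":0,"wx":0,"wy":-0.0764,"wz":0},{"hand":0,"tx":0,"ty":0,"tz":0,"wx":0,"wy":-0.0764,"wz":0},{"hand":0,"tx":0,"ty":0,"tz":0,"wx":0,"wy":-0.0764,"wz":0},{"hand":0,"tx":0,"ty":0,"tz":0,"wx":0,"wy":-0.0764,"wz":0},{"hand":0,"tx":0,"ty":0,"tz":0,"wx":0,"wy":-0.0764,"wz":0}]'
python3 -m crank '[{"hand":0,"tx":0,"ty":0,"tz":0,"wx":0,"wy":0,"wz":0},{"hand":0,"tx":0,"ty":0,"tz":0,"wx":0,"wy":0,"wz":0},{"hand":0,"tx":0,"ty":0,"tz":0,"wx":0,"wy":0,"wz":0},{"hand":0,"tx":0,"ty":0,"tz":0,"wx":0,"wy":0,"wz":0},{"hand":0,"tx":0,"ty":0,"tz":0,"wx":0,"wy":0,"wz":0},{"hand":0,"tx":0,"ty":0,"tz":0,"wx":0,"wy":0,"wz":0},{"hand":0,"tx":0,"ty":0,"tz":0,"wx":0,"wy":0,"wz":0},{"hand":0,"tx":0,"ty":0,"tz":0,"wx":0,"wy":0,"wz":0}]'
cat > look.py <<'E'
import sys
from fit import *
tag=sys.argv[1]
o=manip.observe(); T=R.from_rotvec(o["tcp_rot"]).as_matrix(); print("tcp",o["tool_pos"].round(4),"\n",T.round(3),"q",np.round(o["joint_positions"],2),"F",np.round(o["wrist_force"],1))
ci=manip.camera_info("wrist"); im,d=manip.capture("wrist"); cv2.imwrite(f"pics/{tag}.png",im[:,:,::-1]); np.savez(f"{tag}.npz",im=im,d=d,R=ci["R"],t=ci["t"],tp=o["tool_pos"],T=T)
for k in manip.masks_of("plate","wrist")[:1]:
  q=np.argwhere(k["pixels"])[:,::-1]; P,_=pts("wrist",k["pixels"],d); z=np.median(P[:,2]); r=cv2.minAreaRect(ray(q,z,ci)[:,:2].astype(np.float32)); print("plate",round(k["score"],2),k["rect"],"z",z.round(4),np.round(r[0],4),np.round(r[1],4),round(r[2],2))
E
python3 look.py w3
python3 - <<'E'
from fit import *
f=np.load("w3.npz"); P,uv=pts("wrist",f["d"]>0,f["d"]); Q=(P-f["tp"])@f["T"]
k=(abs(Q[:,1])<.03)&(Q[:,2]<.04)&(abs(Q[:,0])<.03)&(Q[:,2]>-.03)
print(k.sum(),np.percentile(Q[k],[0,2,50,98,100],axis=0)*1000); 
if k.sum(): print(uv[k].min(0),uv[k].max(0))
E
```

```text
time: 11.1
tool_pos: [0.4851, -0.0047, 0.1227]
tcp_rot: [-0.101, 2.715, 0.059]
wrist_force: [1.5, 0.5, -0.3]
opening: -0.0002
grip_force: 0.0
time: 11.77
tool_pos: [0.4849, -0.0135, 0.1234]
tcp_rot: [-0.075, 2.714, 0.054]
wrist_force: [0.5, 0.6, -0.4]
opening: 0.0002
grip_force: 0.0
tcp [ 0.4849 -0.0135  0.1234] 
 [[-0.909 -0.061  0.412]
 [-0.045  0.998  0.049]
 [-0.414  0.026 -0.91 ]] q [-0.56  0.24  0.6   2.39 -0.98  0.22  2.55] F [ 0.5  0.6 -0.4]
plate 0.75 [228.6, 142.7, 313.7, 237.8] z 0.0257 [ 0.5248 -0.0007] [0.0952 0.0606] 2.13
4389 [[-12.492886   -29.89972171 -29.99724501]
 [ -7.24218695 -22.57748606 -29.7433765 ]
 [ 10.67919081  -0.82753207 -18.31426781]
 [ 13.38713051  21.63403048  12.1386226 ]
 [ 14.27529314  29.64477098  16.10675099]]
[177 243] [342 344]
```

View pics/w3.png

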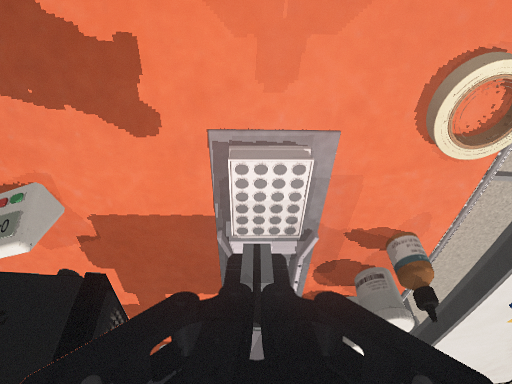

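The lean stopped at 24° on joint limits because the plate is still too close to the robot. In the image the plate lies straight on the board at (270,190). So I'll push with a small lean first and lean more as I go in.

```bash
cat > goal.py <<'E'
import sys
from fit import *
# front fingertip corner at stand coords (xs,ys) mm and world height z mm, lean deg
xs,ys,z,lean=map(float,sys.argv[1:5]); psi=np.radians(1.65); th=np.radians(lean)
Rs=R.from_euler("z",psi).as_matrix(); O=np.array([.656,.006,0])
zt=Rs@[np.sin(th),0,-np.cos(th)]; yt=Rs@[0,1,0]; G=np.c_[np.cross(yt,zt),yt,zt]
p=O+Rs@np.array([xs,ys,z])/1000-G@np.array([-.011,0,.019])
o=manip.observe(); T=R.from_rotvec(o["tcp_rot"]).as_matrix(); x=o["tool_pos"]
c=Rs.T@(x+T@np.array([-.011,0,.019])-O)*1000
print("corner now",c.round(1),"lean",np.degrees(np.arctan2(T[0,2],-T[2,2])).round(1),"F stand",(Rs.T@o["wrist_force"]).round(1),"q",np.round(o["joint_positions"],2),"tcp",x.round(4),"t",o["time"])
print("shift mm",(T.T@(p-x)*1000).round(1),"turn",R.from_matrix(T.T@G).as_rotvec().round(3), "shift after turn",(G.T@(p-x)*1000).round(1))
E
python3 goal.py -192 -1 70 10
```

```text
corner now [-153.8  -13.6  110.7] lean 24.4 F stand [ 0.4 -0.2  0.1] q [-0.56  0.24  0.6   2.39 -0.98  0.22  2.55] tcp [ 0.4848 -0.0135  0.1235] t 11.8667
shift mm [46.3 13.7 19.6] turn [0.035 0.252 0.023] shift after turn [40.3 13.6 30.1]
```

```bash
python3 -m crank '[{"hand":0,"tx":0,"ty":0,"tz":0,"wx":0.012,"wy":0.084,"wz":0.008},{"hand":0,"tx":0,"ty":0,"tz":0,"wx":0.012,"wy":0.084,"wz":0.008},{"hand":0,"tx":0,"ty":0,"tz":0,"wx":0.012,"wy":0.084,"wz":0.008},{"hand":0,"tx":10,"ty":3,"tz":0,"wx":0,"wy":0,"wz":0},{"hand":0,"tx":10,"ty":3,"tz":0,"wx":0,"wy":0,"wz":0},{"hand":0,"tx":10,"ty":4,"tz":0,"wx":0,"wy":0,"wz":0},{"hand":0,"tx":10,"ty":4,"tz":0,"wx":0,"wy":0,"wz":0},{"hand":0,"tx":0,"ty":0,"tz":0,"wx":0,"wy":0,"wz":0}]'
python3 goal.py -192 -1 19 10
```

```text
time: 12.53
tool_pos: [0.4413, 0.0009, 0.1145]
tcp_rot: [-0.045, 2.958, 0.014]
wrist_force: [-0.1, 0.6, -0.3]
opening: 0.0001
grip_force: 0.0
corner now [-200.5    1.3   97.8] lean 10.5 F stand [-0.1  0.6 -0.3] q [-0.9   0.31  0.95  2.35 -0.6   0.49  2.12] tcp [0.4413 0.0009 0.1145] t 12.5333
shift mm [ 5.9 -2.6 78.9] turn [0.007 0.009 0.001] shift after turn [ 5.2 -2.1 79. ]
```

```bash
python3 -m crank '[{"hand":0,"tx":3,"ty":-1,"tz":12,"wx":0,"wy":0,"wz":0},{"hand":0,"tx":3,"ty":-1,"tz":12,"wx":0,"wy":0,"wz":0},{"hand":0,"tx":0,"ty":-0.5,"tz":12,"wx":0,"wy":0,"wz":0},{"hand":0,"tx":0,"ty":0,"tz":12,"wx":0,"wy":0,"wz":0},{"hand":0,"tx":0,"ty":0,"tz":12,"wx":0,"wy":0,"wz":0},{"hand":0,"tx":0,"ty":0,"tz":12,"wx":0,"wy":0,"wz":0},{"hand":0,"tx":0,"ty":0,"tz":6,"wx":0,"wy":0,"wz":0},{"hand":0,"tx":0,"ty":0,"tz":0,"wx":0,"wy":0,"wz":0}]'
python3 goal.py -165 -1 19 12; python3 look.py w4
```

```text
time: 13.2
tool_pos: [0.4536, -0.0021, 0.0373]
tcp_rot: [-0.044, 2.955, 0.01]
wrist_force: [-0.5, 1.0, -0.4]
opening: 0.0001
grip_force: 0.0
corner now [-188.2   -2.2   20.7] lean 10.7 F stand [-0.4  1.1 -0.4] q [-0.57  0.46  0.59  2.36 -0.92  0.31  2.41] tcp [ 0.4536 -0.0021  0.0373] t 13.2
shift mm [-22.1   1.3   6.2] turn [ 0.004 -0.023  0.   ] shift after turn [-21.9   1.3   6.7]
tcp [ 0.4536 -0.0021  0.0373] 
 [[-0.982 -0.03   0.185]
 [-0.029  1.     0.009]
 [-0.186  0.004 -0.983]] q [-0.57  0.46  0.59  2.36 -0.92  0.31  2.41] F [-0.5  1.  -0.4]
plate 0.55 [205.4, 288.6, 308.4, 358.8] z 0.026 [ 0.5017 -0.0012] [0.0614 0.0528] 2.45
```

```bash
python3 -m crank '[{"hand":0,"tx":-5,"ty":0,"tz":1,"wx":0,"wy":0,"wz":0},{"hand":0,"tx":-5,"ty":0.5,"tz":1,"wx":0,"wy":0,"wz":0},{"hand":0,"tx":-5,"ty":0.5,"tz":1,"wx":0,"wy":0,"wz":0},{"hand":0,"tx":-4,"ty":0,"tz":1,"wx":0,"wy":0,"wz":0},{"hand":0,"tx":-4,"ty":0,"tz":1,"wx":0,"wy":0,"wz":0},{"hand":0,"tx":-4,"ty":0,"tz":1,"wx":0,"wy":0,"wz":0},{"hand":0,"tx":-4,"ty":0,"tz":1,"wx":0,"wy":0,"wz":0},{"hand":0,"tx":-4,"ty":0,"tz":1,"wx":0,"wy":0,"wz":0}]'
python3 goal.py -135 -1 21 22; python3 look.py w5
```

```text
time: 13.97
tool_pos: [0.4904, 0.0002, 0.0366]
tcp_rot: [-0.045, 2.954, 0.009]
wrist_force: [-1.3, -0.0, 1.1]
opening: -0.0
grip_force: 0.5
corner now [-151.4   -0.9   19.9] lean 10.7 F stand [-1.3 -0.   1.1] q [-0.58  0.51  0.61  2.29 -0.9   0.36  2.38] tcp [4.904e-01 2.000e-04 3.660e-02] t 13.9667
shift mm [-12.8  -0.    4.5] turn [ 0.004 -0.196  0.001] shift after turn [-11.7   0.    6.9]
tcp [4.904e-01 2.000e-04 3.660e-02] 
 [[-0.982 -0.031  0.186]
 [-0.03   1.     0.009]
 [-0.186  0.003 -0.982]] q [-0.58  0.51  0.61  2.29 -0.9   0.36  2.38] F [-1.3 -0.   1.1]
plate 0.58 [196.2, 259.7, 314.7, 359.5] z 0.0243 [ 0.5306 -0.0009] [0.08   0.0603] 1.61
```

```bash
python3 -m crank '[{"hand":0,"tx":-2.7,"ty":0,"tz":0.8,"wx":0,"wy":-0.0245,"wz":0},{"hand":0,"tx":-2.7,"ty":0,"tz":0.8,"wx":0,"wy":-0.0245,"wz":0},{"hand":0,"tx":-2.7,"ty":0,"tz":0.8,"wx":0,"wy":-0.0245,"wz":0},{"hand":0,"tx":-2.7,"ty":0,"tz":0.9,"wx":0,"wy":-0.0245,"wz":0},{"hand":0,"tx":-2.7,"ty":0,"tz":0.9,"wx":0,"wy":-0.0245,"wz":0},{"hand":0,"tx":-2.7,"ty":0,"tz":1,"wx":0,"wy":-0.0245,"wz":0},{"hand":0,"tx":-2.7,"ty":0,"tz":1,"wx":0,"wy":-0.0245,"wz":0},{"hand":0,"tx":-2.7,"ty":0,"tz":1,"wx":0,"wy":-0.0245,"wz":0}]'
python3 goal.py -100 0 22 30; python3 look.py w6
```

```text
time: 14.73
tool_pos: [0.5257, 0.0002, 0.0623]
tcp_rot: [-0.041, 2.797, 0.013]
wrist_force: [-0.0, 0.3, -0.4]
opening: -0.0001
grip_force: 0.0
corner now [-113.7   -2.    48.1] lean 19.7 F stand [ 0.   0.3 -0.4] q [-0.48  0.43  0.47  2.29 -1.04  0.21  2.53] tcp [5.257e-01 2.000e-04 6.230e-02] t 14.7333
shift mm [-0.8  1.9 31.5] turn [ 0.004 -0.179 -0.001] shift after turn [ 4.8  2.1 31.1]
tcp [5.257e-01 2.000e-04 6.230e-02] 
 [[-0.941 -0.03   0.337]
 [-0.027  1.     0.014]
 [-0.337  0.004 -0.941]] q [-0.48  0.43  0.47  2.29 -1.04  0.21  2.53] F [-0.   0.3 -0.4]
plate 0.6 [200.2, 212.7, 305.7, 296.9] z 0.0262 [ 0.5565 -0.0006] [0.075  0.0617] 4.48
```

The tips rode up over the plate at the joint limits (q5, q6), but the plate was not disturbed. I'll fit a kinematic model to the logged poses to see where the lean can be reached.

```bash
cat > kin.py <<'E'
import numpy as np
from scipy.spatial.transform import Rotation as R
from scipy.optimize import least_squares
D=[([-1.326,.469,-.049,1.534,.024,1.141,-.082],[.182,.649,.249],R.from_rotvec([-.429,-3.112,.003]).as_matrix()),
([-.56,.24,.6,2.39,-.98,.22,2.55],[.4849,-.0135,.1234],[[-.909,-.061,.412],[-.045,.998,.049],[-.414,.026,-.91]]),
([-.9,.31,.95,2.35,-.6,.49,2.12],[.4413,.0009,.1145],R.from_rotvec([-.045,2.958,.014]).as_matrix()),
([-.57,.46,.59,2.36,-.92,.31,2.41],[.4536,-.0021,.0373],[[-.982,-.03,.185],[-.029,1,.009],[-.186,.004,-.983]]),
([-.58,.51,.61,2.29,-.9,.36,2.38],[.4904,.0002,.0366],[[-.982,-.031,.186],[-.03,1,.009],[-.186,.003,-.982]]),
([-.48,.43,.47,2.29,-1.04,.21,2.53],[.5257,.0002,.0623],[[-.941,-.03,.337],[-.027,1,.014],[-.337,.004,-.941]])]
def fk(q,p,sg):
    ax="zyzyzyz"; off=np.array([[0,0,p[0]],[p[4],0,0],[0,0,p[1]],[p[5],0,0],[0,0,p[2]],[p[6],0,0],[0,0,p[3]]])
    T=np.eye(3);x=np.array([0,0,p[0]])
    off=[[p[4],0,0],[0,0,p[1]],[p[5],0,0],[-p[5]*0+p[6],0,p[2]],[0,0,0],[p[7],0,0],[0,0,p[3]]]
    for i in range(7):
        T=T@R.from_euler(ax[i],sg[i]*q[i]+(p[8] if i==6 else p[9] if i==0 else 0)).as_matrix(); x=x+T@np.array(off[i])
    return x,T
if __name__=="__main__":
    import itertools
    best=None
    for s in itertools.product([1,-1],repeat=4):
        sg=[s[0],1,s[1],1,s[2],1,s[3]]
        for y0,b0 in itertools.product((0,1.57,3.14,-1.57),(0,3.14)):
            f=lambda p:np.concatenate([np.r_[(fk(q,p,sg)[0]-x)*5,(fk(q,p,sg)[1]-np.array(T)).ravel()] for q,x,T in D])
            r=least_squares(f,[.3,.4,.4,.2,0,0,0,0,y0,b0],max_nfev=60)
            if best is None or r.cost<best[0]: best=(r.cost,sg,r.x)
    print(best[0],best[1],best[2].round(4)); np.savez("kin.npz",sg=best[1],p=best[2])
E
python3 kin.py
```

```text
0.002572237462082378 [-1, 1, -1, 1, -1, 1, -1] [ 0.2376  0.5207  0.4485  0.2734  0.0035  0.0121 -0.0152 -0.0116  1.5132
 -0.0592]
```

```bash
cat > ik.py <<'E'
from kin import *
k=np.load("kin.npz"); sg,p=k["sg"],k["p"]
lo=np.array([-2.59,-.33,-1.39,.1,-1.04,.21,-2.66]); hi=np.array([2.59,1.99,1.29,2.45,4.18,1.99,2.66])
def tgt(xs,ys,z,lean):
    psi=np.radians(1.65); th=np.radians(lean); Rs=R.from_euler("z",psi).as_matrix(); O=np.array([.656,.006,0])
    zt=Rs@[np.sin(th),0,-np.cos(th)]; yt=Rs@[0,1,0]; G=np.c_[np.cross(yt,zt),yt,zt]
    return O+Rs@np.array([xs,ys,z])/1000-G@np.array([-.011,0,.019]),G
rng=np.random.default_rng(0)
for xs,lean in ((-110,15),(-110,25),(-80,25),(-80,30),(-60,30),(-60,35),(-42,30),(-42,33),(-42,35)):
    x,G=tgt(xs,0,23,lean); out=[]
    for flip in (1,-1):
      G2=G@np.diag([flip,flip,1])
      for _ in range(25):
        q0=rng.uniform(lo+.05,hi-.05)
        f=lambda q:np.r_[(fk(q,p,sg)[0]-x)*5,(fk(q,p,sg)[1]-G2).ravel()]
        r=least_squares(f,q0,bounds=(lo,hi),max_nfev=80)
        if r.cost<1e-5: out.append((np.minimum(r.x-lo,hi-r.x).min().round(3),flip,r.x.round(2)))
    out.sort(key=lambda a:-a[0]); print(xs,lean,len(out)); [print("   ",*o) for o in out[:2]]; [print("   f",*o) for o in [o for o in out if o[1]!=(out[0][1])][:1]]
E
python3 ik.py
```

```text
-110 15 28
    0.224 1 [ 0.76  0.74 -1.04  2.23  1.34  0.63  0.36]
    0.223 1 [ 0.7   0.68 -0.95  2.23  1.28  0.55  0.39]
   f 0.064 -1 [-0.44  0.5   0.44  2.24 -0.86  0.27 -0.8 ]
-110 25 17
    0.121 1 [ 0.62  0.6  -0.8   2.33  1.83  0.39 -0.15]
    0.121 1 [ 0.68  0.64 -0.88  2.33  1.82  0.45 -0.12]
-80 25 13
    0.187 1 [ 0.75  0.76 -1.01  2.26  1.74  0.57  0.01]
    0.187 1 [ 0.81  0.83 -1.11  2.26  1.75  0.67  0.04]
-80 30 35
    0.143 1 [ 0.52  0.6  -0.68  2.31  2.15  0.36 -0.46]
    0.138 1 [ 0.78  0.8  -1.05  2.31  1.97  0.63 -0.17]
   f 0.076 -1 [ 0.4   0.55 -0.53  2.3   2.28  0.29  2.52]
-60 30 27
    0.185 1 [ 0.68  0.72 -0.9   2.27  1.98  0.51 -0.22]
    0.185 1 [ 0.7   0.74 -0.94  2.27  1.96  0.54 -0.19]
   f 0.061 -1 [ 0.39  0.57 -0.52  2.26  2.2   0.27  2.6 ]
-60 35 23
    0.146 -1 [-0.41  0.56  0.41  2.3   3.71  0.36  0.87]
    0.145 1 [ 0.39  0.58 -0.52  2.3   2.53  0.37 -0.86]
   f 0.145 1 [ 0.39  0.58 -0.52  2.3   2.53  0.37 -0.86]
-42 30 32
    0.226 1 [ 0.65  0.73 -0.87  2.22  1.94  0.49 -0.18]
    0.226 1 [ 0.63  0.72 -0.86  2.22  1.94  0.48 -0.19]
   f 0.029 -1 [ 0.34  0.58 -0.46  2.22  2.17  0.24  2.62]
-42 33 25
    0.2 1 [ 0.58  0.69 -0.78  2.25  2.15  0.45 -0.41]
    0.2 1 [ 0.57  0.68 -0.76  2.25  2.17  0.44 -0.43]
   f 0.151 -1 [-0.54  0.61  0.57  2.25  4.02  0.36  0.52]
-42 35 30
    0.183 1 [ 0.51  0.65 -0.68  2.27  2.33  0.43 -0.61]
    0.183 -1 [-0.6   0.64  0.64  2.27  3.96  0.44  0.55]
   f 0.183 -1 [-0.6   0.64  0.64  2.27  3.96  0.44  0.55]
```

The seated pose with a 30–35° lean needs the elbow on the other side: q1 about +0.6, q3 about −0.8, q5 about +2. I'll simulate how to steer the wrist round there, with tilt waypoints that take q5 through +π/2.

```bash
cat > sim.py <<'E'
from kin import *
k=np.load("kin.npz"); sg,p=k["sg"],k["p"]
lo=np.array([-2.59,-.33,-1.39,.1,-1.04,.21,-2.66]); hi=np.array([2.59,1.99,1.29,2.45,4.18,1.99,2.66])
def err(q,x,G):
    a,T=fk(q,p,sg); return np.r_[x-a,R.from_matrix(G@T.T).as_rotvec()*.3]
def jac(q,x,G):
    e=err(q,x,G); return np.array([(err(q+1e-5*np.eye(7)[i],x,G)-e)/-1e-5 for i in range(7)]).T
def step(q,x,G):
    free=np.ones(7,bool)
    for _ in range(4):
        e=err(q,x,G); J=jac(q,x,G)
        dq=J.T@np.linalg.solve(J@J.T+1e-5*np.eye(6),e); q=np.clip(q+dq,lo,hi)
    return q
def ori(lean,roll,yaw=1.65):  # lean fwd, then roll sideways (about stand x), degrees
    b=np.diag([-1.,1,-1]); return R.from_euler("zxy",[yaw,roll,-lean],degrees=True).as_matrix()@b
def run(q,way,n=16,verb=True):
    x,T=fk(q,p,sg)
    for X,G in way:
        X=np.array(X); rv=R.from_matrix(T.T@G).as_rotvec(); x0,T0=x,T
        for s in np.linspace(0,1,n+1)[1:]: q=step(q,x0+s*(X-x0),T0@R.from_rotvec(s*rv).as_matrix())
        x,T=X,G
        if verb: print(np.round(X,2),q.round(2),"err mm/mrad",(np.abs(err(q,X,G)[:3]).max()*1e3).round(1),(np.abs(err(q,X,G)[3:]).max()/.3*1e3).round(0))
    return q
E
python3 - <<'E'
from sim import *
q=np.array([-.48,.43,.47,2.29,-1.04,.21,2.53])
for s in (1,-1):
  for r in (25,40):
    print("roll",s*r)
    run(q,[((.50,0,.15),ori(0,0)),((.53,0,.20),ori(0,0)),((.53,0,.20),ori(0,s*r)),((.53,0,.20),ori(35,s*r)),((.53,0,.20),ori(35,0)),((.50,0,.15),ori(35,0)),((.53,0,.035),ori(25,0)),((.595,0,.035),ori(33,0))])
E
```

```text
roll 25
[0.5  0.   0.15] [-0.83  0.44  0.95  2.07 -0.48  0.86  2.  ] err mm/mrad 0.0 0.0
[0.53 0.   0.2 ] [-0.84  0.42  0.99  1.95 -0.42  0.99  1.95] err mm/mrad 0.0 0.0
[0.53 0.   0.2 ] [-0.49  0.43  0.81  1.95 -0.77  1.2   2.31] err mm/mrad 0.0 0.0
[0.53 0.   0.2 ] [ 0.26  0.17 -0.06  2.3  -1.04  0.57  2.66] err mm/mrad 26.4 176.0
[0.53 0.   0.2 ] [ 0.07  0.1  -0.13  2.36  0.13  0.21  1.42] err mm/mrad 30.1 127.0
[0.5  0.   0.15] [ 0.13  0.15 -0.18  2.42  2.4   0.21 -0.83] err mm/mrad 34.7 115.0
[0.53 0.   0.04] [ 0.32  0.5  -0.43  2.32  1.99  0.21 -0.37] err mm/mrad 3.1 10.0
[0.6  0.   0.04] [ 0.45  0.61 -0.61  2.25  2.24  0.36 -0.55] err mm/mrad 0.0 0.0
roll 40
[0.5  0.   0.15] [-0.83  0.44  0.95  2.07 -0.48  0.86  2.  ] err mm/mrad 0.0 0.0
[0.53 0.   0.2 ] [-0.84  0.42  0.99  1.95 -0.42  0.99  1.95] err mm/mrad 0.0 0.0
[0.53 0.   0.2 ] [-0.3   0.49  0.73  1.94 -0.94  1.39  2.48] err mm/mrad 0.0 0.0
[0.53 0.   0.2 ] [ 0.95  0.36 -0.73  2.23 -1.04  0.68  2.66] err mm/mrad 9.9 225.0
[0.53 0.   0.2 ] [ 0.14  0.1  -0.2   2.35  0.2   0.21  1.35] err mm/mrad 29.5 124.0
[0.5  0.   0.15]
[... 872 characters left out ...]
.66] err mm/mrad 114.9 403.0
roll -40
[0.5  0.   0.15] [-0.83  0.44  0.95  2.07 -0.48  0.86  2.  ] err mm/mrad 0.0 0.0
[0.53 0.   0.2 ] [-0.84  0.42  0.99  1.95 -0.42  0.99  1.95] err mm/mrad 0.0 0.0
[0.53 0.   0.2 ] [-1.24  0.77  1.26  1.95 -0.04  0.93  1.54] err mm/mrad 0.0 0.0
[0.53 0.   0.2 ] [-1.46  0.75  1.29  2.24  0.28  0.35  0.8 ] err mm/mrad 27.9 52.0
[0.53 0.   0.2 ] [-0.35  0.1   0.3   2.35 -0.31  0.21  1.84] err mm/mrad 28.0 118.0
[0.5  0.   0.15] [ 0.19  0.13 -0.29  2.45 -1.04  0.21  2.66] err mm/mrad 61.4 212.0
[0.53 0.   0.04] [ 0.13  0.43 -0.24  2.35 -1.04  0.21  2.66] err mm/mrad 74.3 238.0
[0.6  0.   0.04] [ 0.43  0.52 -0.6   2.29 -1.04  0.21  2.66] err mm/mrad 114.9 403.0
```

```bash
cat > to.py <<'E'
import sys
from fit import manip,np,R
from sim import ori
def to(X,G,n):
    o=manip.observe(); T=R.from_rotvec(o["tcp_rot"]).as_matrix(); x=o["tool_pos"]
    print("q",np.round(o["joint_positions"],2),"tcp",x.round(4),"t",o["time"])
    w=R.from_matrix(T.T@G).as_rotvec(); h=T@R.from_rotvec(w/2).as_matrix()
    print("per row over",n,": shift",(h.T@(X-x)*1000/n).round(1),"turn",(w/n).round(4))
if __name__=="__main__":
    a=list(map(float,sys.argv[1:])); to(np.array(a[:3]),ori(a[3],a[4],a[5]),int(a[6]))
E
python3 to.py .50 0 .17 0 0 1.65 8
python3 - <<'E'
from sim import *
rng=np.random.default_rng(1); q0=np.array([-.48,.43,.47,2.29,-1.04,.21,2.53]); best=[]
end=[((.53,0,.06),ori(20,0)),((.56,0,.036),ori(28,0)),((.595,0,.035),ori(33,0))]
for it in range(60):
    par=[]; way=[((.50,0,.17),ori(0,0))]
    for _ in range(rng.integers(1,4)):
        v=(rng.choice([.48,.5,.53]),rng.choice([-.1,0,.1]),.2,rng.choice([0,20,35]),rng.choice([-40,0,20,40]),rng.choice([-60,0,60])); par.append(v); way.append((v[:3],ori(*v[3:])))
    way.append(((.48,0,.17),ori(0,0)))
    # require accurate tracking except implicitly; check margin
    q=q0; bad=0; x,T=fk(q,p,sg)
    for w in way+end:
        q=run(q,[w],8,False); e=err(q,np.array(w[0]),w[1]); bad+=max(0,np.abs(e).max()-.003)
    m=np.minimum(q-lo,hi-q).min(); best.append((bad,-m,par,q))
best.sort(key=lambda b:(b[0],b[1]))
for b in best[:6]: print(round(b[0],3),round(-b[1],2),[tuple(map(float,v)) for v in b[2]],b[3].round(2))
E
```

```text
q [-0.48  0.43  0.47  2.29 -1.04  0.21  2.53] tcp [5.265e-01 4.000e-04 6.280e-02] t 14.8333
per row over 8 : shift [  1.    0.1 -13.8] turn [0.0005 0.0432 0.0001]
0.074 0.14 [(0.48, 0.0, 0.2, 0.0, 20.0, 0.0), (0.53, 0.1, 0.2, 35.0, 40.0, 60.0), (0.48, -0.1, 0.2, 20.0, 0.0, 60.0)] [ 0.43  0.61 -0.58  2.25  2.27  0.35 -0.58]
0.095 0.13 [(0.53, 0.0, 0.2, 0.0, 20.0, 0.0), (0.5, -0.1, 0.2, 20.0, 40.0, 60.0)] [ 0.41  0.6  -0.56  2.25  2.29  0.34 -0.61]
0.102 0.14 [(0.53, -0.1, 0.2, 35.0, 40.0, 60.0), (0.5, 0.1, 0.2, 0.0, -40.0, 60.0), (0.5, 0.0, 0.2, 35.0, 0.0, 0.0)] [ 0.43  0.61 -0.58  2.25  2.26  0.35 -0.58]
0.124 0.08 [(0.53, -0.1, 0.2, 0.0, 40.0, 60.0), (0.5, -0.1, 0.2, 0.0, 0.0, 60.0), (0.48, -0.1, 0.2, 35.0, 20.0, -60.0)] [ 0.32  0.57 -0.44  2.24  2.4   0.29 -0.75]
0.129 0.13 [(0.53, -0.1, 0.2, 35.0, 20.0, 60.0), (0.48, 0.1, 0.2, 20.0, 40.0, -60.0), (0.48, 0.1, 0.2, 20.0, 0.0, 60.0)] [ 0.41  0.6  -0.55  2.25  2.29  0.34 -0.62]
0.13 0.07 [(0.5, 0.1, 0.2, 0.0, -40.0, 0.0), (0.5, 0.0, 0.2, 20.0, 40.0, 0.0), (0.5, 0.0, 0.2, 0.0, 40.0, 60.0)] [ 0.3   0.57 -0.42  2.24  2.42  0.28 -0.78]
```

```bash
python3 -m crank '[{"hand":0,"tx":1,"ty":0,"tz":-13.8,"wx":0,"wy":0.043,"wz":0},{"hand":0,"tx":1,"ty":0,"tz":-13.8,"wx":0,"wy":0.043,"wz":0},{"hand":0,"tx":1,"ty":0,"tz":-13.8,"wx":0,"wy":0.043,"wz":0},{"hand":0,"tx":1,"ty":0,"tz":-13.8,"wx":0,"wy":0.043,"wz":0},{"hand":0,"tx":1,"ty":0,"tz":-13.8,"wx":0,"wy":0.043,"wz":0},{"hand":0,"tx":1,"ty":0,"tz":-13.8,"wx":0,"wy":0.043,"wz":0},{"hand":0,"tx":1,"ty":0,"tz":-13.8,"wx":0,"wy":0.043,"wz":0},{"hand":0,"tx":1,"ty":0,"tz":-13.8,"wx":0,"wy":0.043,"wz":0}]' | grep -E "pos|force"
python3 to.py .53 0 .22 0 40 1.65 8
python3 - <<'E'
from sim import *
from plant import manip
q=manip.observe()["joint_positions"]
for par in ([(.53,0,.22,0,40,1.65)],[(.53,0,.22,0,40,60)],[(.50,0,.22,0,50,60),(.5,0,.22,30,50,60)],[(.53,0,.22,0,0,60)],[(.53,0,.22,0,0,-60)]):
    print(par); run(q,[(v[:3],ori(*v[3:])) for v in par]+[((.48,0,.17),ori(0,0)),((.53,0,.06),ori(20,0)),((.56,0,.036),ori(28,0)),((.595,0,.035),ori(33,0))])
E
```

```text
tool_pos: [0.4958, -0.0006, 0.1686]
wrist_force: [0.7, 0.6, 0.1]
grip_force: 0.0
q [-0.89  0.43  1.04  2.08 -0.48  0.9   2.03] tcp [ 0.4958 -0.0006  0.1686] t 15.5
per row over 8 : shift [-4.3  2.2 -6. ] turn [-0.0867 -0.0031  0.0001]
[(0.53, 0, 0.22, 0, 40, 1.65)]
[0.53 0.   0.22] [-0.35  0.47  0.79  1.92 -0.94  1.43  2.46] err mm/mrad 0.0 0.0
[0.48 0.   0.17] [-0.92  0.39  1.04  2.1  -0.44  0.89  1.98] err mm/mrad 0.0 0.0
[0.53 0.   0.06] [-0.46  0.44  0.46  2.28 -1.04  0.21  2.55] err mm/mrad 0.9 23.0
[0.56 0.   0.04] [ 0.23  0.46 -0.36  2.32 -1.04  0.21  2.66] err mm/mrad 88.0 289.0
[0.6  0.   0.04] [ 0.43  0.52 -0.6   2.29 -1.04  0.21  2.66] err mm/mrad 115.0 403.0
[(0.53, 0, 0.22, 0, 40, 60)]
[0.53 0.   0.22] [ 0.98  0.54 -0.96  1.93 -0.31  1.    2.66] err mm/mrad 0.8 164.0
[0.48 0.   0.17] [ 0.46  0.27 -0.6   2.1   0.21  0.83  1.33] err mm/mrad 0.0 0.0
[0.53 0.   0.06] [ 0.13  0.41 -0.21  2.29  0.67  0.21  0.91] err mm/mrad 17.4 67.0
[0.56 0.   0.04] [ 0.42  0.55 -0.55  2.28  2.04  0.28 -0.39] err mm/mrad 0.0 0.0
[0.6  0.   0.04] [ 0.48  0.63 -0.65  2.25  2.21  0.39 -0.51] err
[... 749 characters left out ...]
.0 0.0
[0.53 0.   0.06] [-0.33  0.42  0.29  2.29 -0.84  0.21  2.34] err mm/mrad 11.4 41.0
[0.56 0.   0.04] [ 0.23  0.46 -0.36  2.32 -1.04  0.21  2.66] err mm/mrad 88.0 289.0
[0.6  0.   0.04] [ 0.43  0.52 -0.6   2.29 -1.04  0.21  2.66] err mm/mrad 115.0 403.0
[(0.53, 0, 0.22, 0, 0, -60)]
[0.53 0.   0.22] [-1.02  0.57  1.29  1.93 -0.61  1.13  1.05] err mm/mrad 3.5 7.0
[0.48 0.   0.17] [-0.9   0.38  1.02  2.1  -0.43  0.88  1.97] err mm/mrad 0.0 0.0
[0.53 0.   0.06] [-0.45  0.44  0.45  2.28 -1.04  0.21  2.54] err mm/mrad 1.1 16.0
[0.56 0.   0.04] [ 0.23  0.46 -0.36  2.32 -1.04  0.21  2.66] err mm/mrad 88.0 289.0
[0.6  0.   0.04] [ 0.43  0.52 -0.6   2.29 -1.04  0.21  2.66] err mm/mrad 115.0 403.0
```

```bash
python3 to.py .49 0 .22 0 40 60 12
python3 - <<'E'
from sim import *
from plant import manip
q=manip.observe()["joint_positions"]
for par in ([(.49,0,.22,0,40,60)],[(.49,0,.22,0,40,80)]):
    print(par); run(q,[(v[:3],ori(*v[3:])) for v in par]+[((.48,0,.17),ori(0,0)),((.53,0,.06),ori(20,0)),((.56,0,.036),ori(28,0)),((.595,0,.035),ori(33,0))])
E
```

```text
q [-0.89  0.43  1.04  2.08 -0.48  0.9   2.03] tcp [ 0.4958 -0.0006  0.1686] t 15.5
per row over 12 : shift [-0.7  1.4 -4. ] turn [-0.0516 -0.0313 -0.0812]
[(0.49, 0, 0.22, 0, 40, 60)]
[0.49 0.   0.22] [ 1.02  0.45 -0.93  2.02 -0.39  1.01  2.66] err mm/mrad 1.2 240.0
[0.48 0.   0.17] [ 0.49  0.28 -0.64  2.1   0.23  0.83  1.32] err mm/mrad 0.0 0.0
[0.53 0.   0.06] [ 0.15  0.41 -0.23  2.29  0.71  0.21  0.86] err mm/mrad 15.7 60.0
[0.56 0.   0.04] [ 0.42  0.56 -0.56  2.28  2.04  0.28 -0.38] err mm/mrad 0.0 0.0
[0.6  0.   0.04] [ 0.49  0.63 -0.66  2.25  2.21  0.39 -0.5 ] err mm/mrad 0.0 0.0
[(0.49, 0, 0.22, 0, 40, 80)]
[0.49 0.   0.22] [ 1.27  0.86 -1.39  2.02  0.2   0.96  2.66] err mm/mrad 30.5 112.0
[0.48 0.   0.17] [ 0.6   0.31 -0.78  2.1   0.29  0.84  1.25] err mm/mrad 0.0 0.0
[0.53 0.   0.06] [ 0.21  0.42 -0.3   2.29  0.85  0.21  0.74] err mm/mrad 11.1 40.0
[0.56 0.   0.04] [ 0.44  0.56 -0.58  2.28  2.03  0.29 -0.37] err mm/mrad 0.0 0.0
[0.6  0.   0.04] [ 0.5   0.64 -0.67  2.25  2.2   0.4  -0.49] err mm/mrad 0.0 0.0
```

```bash
python3 -m crank '[{"hand":0,"tx":-0.7,"ty":1.4,"tz":-4,"wx":-0.052,"wy":-0.031,"wz":-0.081},{"hand":0,"tx":-0.7,"ty":1.4,"tz":-4,"wx":-0.052,"wy":-0.031,"wz":-0.081},{"hand":0,"tx":-0.7,"ty":1.4,"tz":-4,"wx":-0.052,"wy":-0.031,"wz":-0.081},{"hand":0,"tx":-0.7,"ty":1.4,"tz":-4,"wx":-0.052,"wy":-0.031,"wz":-0.081},{"hand":0,"tx":-0.7,"ty":1.4,"tz":-4,"wx":-0.052,"wy":-0.031,"wz":-0.081},{"hand":0,"tx":-0.7,"ty":1.4,"tz":-4,"wx":-0.052,"wy":-0.031,"wz":-0.081},{"hand":0,"tx":-0.7,"ty":1.4,"tz":-4,"wx":-0.052,"wy":-0.031,"wz":-0.081},{"hand":0,"tx":-0.7,"ty":1.4,"tz":-4,"wx":-0.052,"wy":-0.031,"wz":-0.081}]' | grep -E "pos|force"
python3 to.py .49 0 .22 0 40 60 6
```

```text
tool_pos: [0.4958, 0.0027, 0.1847]
wrist_force: [0.0, 0.4, -1.6]
grip_force: 0.0
q [-0.14  0.27  0.3   2.08 -0.59  0.89  2.66] tcp [0.4958 0.0027 0.1847] t 16.1667
per row over 6 : shift [-1.4  2.3 -5.3] turn [-0.0477 -0.0322 -0.0813]
```

```bash
python3 -m crank '[{"hand":0,"tx":-0.7,"ty":1.4,"tz":-4,"wx":-0.052,"wy":-0.031,"wz":-0.081},{"hand":0,"tx":-0.7,"ty":1.4,"tz":-4,"wx":-0.052,"wy":-0.031,"wz":-0.081},{"hand":0,"tx":-0.7,"ty":1.4,"tz":-4,"wx":-0.052,"wy":-0.031,"wz":-0.081},{"hand":0,"tx":-0.7,"ty":1.4,"tz":-4,"wx":-0.052,"wy":-0.031,"wz":-0.081},{"hand":0,"tx":0,"ty":0,"tz":0,"wx":0,"wy":0,"wz":-0.05},{"hand":0,"tx":0,"ty":0,"tz":0,"wx":0,"wy":0,"wz":-0.05},{"hand":0,"tx":0,"ty":0,"tz":0,"wx":0,"wy":0,"wz":-0.05},{"hand":0,"tx":0,"ty":0,"tz":0,"wx":0,"wy":0,"wz":-0.05}]' | grep -E "pos|force"
python3 to.py .48 0 .17 0 0 1.65 12
python3 - <<'E'
from sim import *
from plant import manip
q=manip.observe()["joint_positions"]
run(q,[((.48,0,.17),ori(0,0)),((.53,0,.06),ori(20,0)),((.56,0,.036),ori(28,0)),((.595,0,.035),ori(33,0))])
E
```

```text
tool_pos: [0.4922, 0.0014, 0.1779]
wrist_force: [0.3, -1.5, -0.8]
grip_force: 0.0
q [ 0.78  0.41 -0.76  2.02 -0.24  0.83  2.65] tcp [0.4922 0.0014 0.1779] t 16.8333
per row over 12 : shift [1.1 0.2 0.5] turn [0.0335 0.019  0.0677]
[0.48 0.   0.17] [ 0.3   0.25 -0.42  2.1   0.14  0.82  1.4 ] err mm/mrad 0.0 0.0
[0.53 0.   0.06] [ 0.07  0.4  -0.14  2.29  0.47  0.21  1.09] err mm/mrad 23.3 89.0
[0.56 0.   0.04] [ 0.36  0.54 -0.48  2.28  2.09  0.25 -0.45] err mm/mrad 0.0 0.0
[0.6  0.   0.04] [ 0.44  0.61 -0.59  2.25  2.25  0.36 -0.57] err mm/mrad 0.0 0.0
```

Run:
```python
from sim import *
from plant import manip
q0=manip.observe()["joint_positions"]; res=[]
for roll in (20,30,40,50,60):
  for yaw in (30,50,70):
   for r2 in (-30,-15,0):
    way=[((.49,0,.22),ori(0,roll,yaw)),((.48,0,.2),ori(0,r2))]
    q=run(q0,way,16,False); qa=q
    e=0
    for w in [((.48,0,.17),ori(0,0)),((.47,0,.1),ori(12,0)),((.47,0,.036),ori(12,0)),((.53,0,.036),ori(22,0)),((.595,0,.035),ori(33,0))]:
        q=run(q,[w],12,False); e+=np.abs(err(q,np.array(w[0]),w[1])).max()
    res.append((e,roll,yaw,r2,qa.round(2),q.round(2)))
res.sort(key=lambda r:r[0])
for r in res[:5]: print(*r)
```

```text
0.013910737356865292 40 70 -30 [ 0.29  0.34 -0.75  2.06  0.78  1.2   0.72] [ 0.48  0.62 -0.64  2.25  2.22  0.38 -0.52]
0.014245142410397746 50 70 -30 [ 0.29  0.34 -0.75  2.06  0.77  1.2   0.72] [ 0.47  0.62 -0.64  2.25  2.22  0.38 -0.52]
0.014647453493935996 60 70 -30 [ 0.28  0.34 -0.74  2.06  0.77  1.2   0.72] [ 0.47  0.62 -0.63  2.25  2.22  0.38 -0.52]
0.015527203831916572 30 70 -30 [ 0.27  0.34 -0.73  2.06  0.77  1.19  0.72] [ 0.47  0.62 -0.63  2.25  2.23  0.38 -0.53]
0.015845855224798634 40 70 -15 [ 0.47  0.28 -0.79  2.07  0.54  1.02  0.98] [ 0.47  0.62 -0.63  2.25  2.23  0.38 -0.53]
```

Run:
```python
from sim import *
from plant import manip
q0=manip.observe()["joint_positions"]; res=[]
for r2 in (-35,-20,0):
 for l1 in (0,25,35):
  for X in ((.48,0,.17),(.5,0,.12),(.53,0,.12)):
   for l2 in (20,28):
    way=[((.49,0,.22),ori(0,40,70)),((.48,0,.2),ori(0,r2)),(X,ori(l1,r2)),((.49,0,.10),ori(l2,0))]
    q=run(q0,way,16,False); qa=q; e=0; ms=[]
    for w in [((.49,0,.036),ori(15,0)),((.53,0,.036),ori(22,0)),((.595,0,.035),ori(33,0))]:
        q=run(q,[w],12,False); ms.append(q.round(2)); e+=np.abs(err(q,np.array(w[0]),w[1])).max()
    res.append((e,r2,l1,X,l2,qa.round(2),ms))
res.sort(key=lambda r:r[0])
for r in res[:5]: print(*r)
```

```text
3.311744940491472e-12 0 35 (0.48, 0, 0.17) 28 [ 0.69  0.37 -0.83  2.42  1.71  0.26 -0.09] [array([ 0.64,  0.57, -0.82,  2.32,  1.29,  0.42,  0.35]), array([ 0.56,  0.58, -0.74,  2.3 ,  1.62,  0.36,  0.05]), array([ 0.62,  0.7 , -0.82,  2.25,  2.11,  0.49, -0.35])]
1.0018922022118536e-11 0 35 (0.48, 0, 0.17) 20 [ 0.71  0.4  -0.89  2.35  1.08  0.35  0.52] [array([ 0.57,  0.54, -0.74,  2.32,  1.24,  0.37,  0.39]), array([ 0.48,  0.54, -0.62,  2.3 ,  1.6 ,  0.29,  0.04]), array([ 0.57,  0.67, -0.76,  2.25,  2.15,  0.45, -0.41])]
1.5185282346209248e-11 0 25 (0.5, 0, 0.12) 28 [ 0.57  0.33 -0.7   2.42  1.73  0.21 -0.12] [array([ 0.56,  0.53, -0.73,  2.32,  1.23,  0.36,  0.39]), array([ 0.46,  0.53, -0.6 ,  2.3 ,  1.6 ,  0.27,  0.04]), array([ 0.56,  0.67, -0.75,  2.25,  2.15,  0.44, -0.42])]
2.0747471052505315e-11 0 25 (0.53, 0, 0.12) 28 [ 0.55  0.32 -0.67  2.42  1.74  0.21 -0.13] [array([ 0.55,  0.53, -0.71,  2.32,  1.22,  0.35,  0.4 ]), array([ 0.44,  0.53, -0.58,  2.3 ,  1.6 ,  0.26,  0.04]), array([ 0.55,  0.66, -0.73,  2.25,  2.16,  0.43, -0.43])]
2.5065963867674674e-11 -35 25 (0.53, 0, 0.12) 28 [ 0.54  0.32 -0.66  2.42  1.74  0.21 -0.14] [array([ 0.54,  0.53, -0.7 ,  2.32,  1.22,  0.35,  0.41]), array([ 0.43,  0.52, -0.56,  2.3 ,  1.6 ,  0.25,  0.04]), array([ 0.54,  0.66, -0.73,  2.25,  2.16,  0.43, -0.44])]
```

```bash
python3 to.py .49 0 .22 0 40 70 8
```

```text
q [ 0.78  0.41 -0.76  2.02 -0.24  0.83  2.65] tcp [0.4922 0.0014 0.1779] t 16.8333
per row over 8 : shift [-2.3  1.5 -4.5] turn [-0.0193 -0.0251 -0.0442]
```

```bash
python3 -m crank '[{"hand":0,"tx":-2.3,"ty":1.5,"tz":-4.5,"wx":-0.019,"wy":-0.025,"wz":-0.044},{"hand":0,"tx":-2.3,"ty":1.5,"tz":-4.5,"wx":-0.019,"wy":-0.025,"wz":-0.044},{"hand":0,"tx":-2.3,"ty":1.5,"tz":-4.5,"wx":-0.019,"wy":-0.025,"wz":-0.044},{"hand":0,"tx":-2.3,"ty":1.5,"tz":-4.5,"wx":-0.019,"wy":-0.025,"wz":-0.044},{"hand":0,"tx":-2.3,"ty":1.5,"tz":-4.5,"wx":-0.019,"wy":-0.025,"wz":-0.044},{"hand":0,"tx":-2.3,"ty":1.5,"tz":-4.5,"wx":-0.019,"wy":-0.025,"wz":-0.044},{"hand":0,"tx":-2.3,"ty":1.5,"tz":-4.5,"wx":-0.019,"wy":-0.025,"wz":-0.044},{"hand":0,"tx":-2.3,"ty":1.5,"tz":-4.5,"wx":-0.019,"wy":-0.025,"wz":-0.044}]' | grep -E "pos|force"
python3 to.py .48 0 .2 0 0 1.65 15
```

```text
tool_pos: [0.4925, 0.0014, 0.2181]
wrist_force: [-0.8, 0.5, 3.6]
grip_force: 0.0
q [ 1.22  0.8  -1.39  1.94  0.11  0.96  2.66] tcp [0.4925 0.0014 0.2181] t 17.5
per row over 15 : shift [1.1 0.1 1. ] turn [0.0399 0.0287 0.0758]
```

```bash
python3 -m crank '[{"hand":0,"tx":1,"ty":0,"tz":1,"wx":0.037,"wy":0.027,"wz":0.071},{"hand":0,"tx":1,"ty":0,"tz":1,"wx":0.037,"wy":0.027,"wz":0.071},{"hand":0,"tx":1,"ty":0,"tz":1,"wx":0.037,"wy":0.027,"wz":0.071},{"hand":0,"tx":1,"ty":0,"tz":1,"wx":0.037,"wy":0.027,"wz":0.071},{"hand":0,"tx":1,"ty":0,"tz":1,"wx":0.037,"wy":0.027,"wz":0.071},{"hand":0,"tx":1,"ty":0,"tz":1,"wx":0.037,"wy":0.027,"wz":0.071},{"hand":0,"tx":1,"ty":0,"tz":1,"wx":0.037,"wy":0.027,"wz":0.071},{"hand":0,"tx":1,"ty":0,"tz":1,"wx":0.037,"wy":0.027,"wz":0.071}]' | grep -E "pos|force"
python3 to.py .48 0 .2 0 0 1.65 8
```

```text
tool_pos: [0.4884, 0.0007, 0.2078]
wrist_force: [0.6, 0.8, -1.2]
grip_force: 0.0
q [ 1.04  0.42 -1.14  2.03  0.06  0.8   2.09] tcp [0.4884 0.0007 0.2078] t 18.1667
per row over 8 : shift [1.1 0.1 0.9] turn [0.0372 0.0264 0.0707]
```

```bash
python3 -m crank '[{"hand":0,"tx":1,"ty":0,"tz":1,"wx":0.037,"wy":0.027,"wz":0.071},{"hand":0,"tx":1,"ty":0,"tz":1,"wx":0.037,"wy":0.027,"wz":0.071},{"hand":0,"tx":1,"ty":0,"tz":1,"wx":0.037,"wy":0.027,"wz":0.071},{"hand":0,"tx":1,"ty":0,"tz":1,"wx":0.037,"wy":0.027,"wz":0.071},{"hand":0,"tx":1,"ty":0,"tz":1,"wx":0.037,"wy":0.027,"wz":0.071},{"hand":0,"tx":1,"ty":0,"tz":1,"wx":0.037,"wy":0.027,"wz":0.071},{"hand":0,"tx":1,"ty":0,"tz":1,"wx":0.037,"wy":0.027,"wz":0.071},{"hand":0,"tx":1,"ty":0,"tz":1,"wx":0.037,"wy":0.027,"wz":0.071}]' | grep -E "pos|force"
python3 to.py .48 0 .17 30 0 1.65 8
```

```text
tool_pos: [0.4817, 0.0001, 0.1991]
wrist_force: [0.0, 0.6, 0.3]
grip_force: 0.0
q [ 0.59  0.31 -0.81  2.    0.28  0.94  1.24] tcp [4.817e-01 1.000e-04 1.991e-01] t 18.8333
per row over 8 : shift [1.1 0.  3.5] turn [ 0.0019 -0.066  -0.0001]
```

Exactly as in the simulation. Next I'll lean it.

```bash
python3 -m crank '[{"hand":0,"tx":1.1,"ty":0,"tz":3.5,"wx":0.002,"wy":-0.066,"wz":0},{"hand":0,"tx":1.1,"ty":0,"tz":3.5,"wx":0.002,"wy":-0.066,"wz":0},{"hand":0,"tx":1.1,"ty":0,"tz":3.5,"wx":0.002,"wy":-0.066,"wz":0},{"hand":0,"tx":1.1,"ty":0,"tz":3.5,"wx":0.002,"wy":-0.066,"wz":0},{"hand":0,"tx":1.1,"ty":0,"tz":3.5,"wx":0.002,"wy":-0.066,"wz":0},{"hand":0,"tx":1.1,"ty":0,"tz":3.5,"wx":0.002,"wy":-0.066,"wz":0},{"hand":0,"tx":1.1,"ty":0,"tz":3.5,"wx":0.002,"wy":-0.066,"wz":0},{"hand":0,"tx":1.1,"ty":0,"tz":3.5,"wx":0.002,"wy":-0.066,"wz":0}]' | grep -E "pos|force"
python3 to.py .49 0 .10 26 0 1.65 8
```

```text
tool_pos: [0.4783, -0.0019, 0.171]
wrist_force: [-0.3, -1.3, -0.3]
grip_force: 0.0
q [ 0.55  0.14 -0.71  2.35  0.74  0.24  0.79] tcp [ 0.4783 -0.0019  0.171 ] t 19.5
per row over 8 : shift [2.8 0.3 8.6] turn [-0.0006  0.0057  0.0001]
```

```bash
python3 -m crank '[{"hand":0,"tx":2.8,"ty":0.3,"tz":8.6,"wx":0,"wy":0.005,"wz":0},{"hand":0,"tx":2.8,"ty":0.3,"tz":8.6,"wx":0,"wy":0.005,"wz":0},{"hand":0,"tx":2.8,"ty":0.3,"tz":8.6,"wx":0,"wy":0.005,"wz":0},{"hand":0,"tx":2.8,"ty":0.3,"tz":8.6,"wx":0,"wy":0.005,"wz":0},{"hand":0,"tx":2.8,"ty":0.3,"tz":8.6,"wx":0,"wy":0.005,"wz":0},{"hand":0,"tx":2.8,"ty":0.3,"tz":8.6,"wx":0,"wy":0.005,"wz":0},{"hand":0,"tx":2.8,"ty":0.3,"tz":8.6,"wx":0,"wy":0.005,"wz":0},{"hand":0,"tx":2.8,"ty":0.3,"tz":8.6,"wx":0,"wy":0.005,"wz":0}]' | grep -E "pos|force"
python3 look.py w7; python3 goal.py -160 -1 21 17
python3 - <<'E'
from fit import *
# rear edge of plate: brightness profile; top points only
f=np.load("w7.npz"); d=f["d"]; P,uv=pts("wrist",d>0,d)
psi=np.radians(1.65); Rs=R.from_euler("z",psi).as_matrix(); S=(P-[.656,.006,0])@Rs*1000
k=(abs(S[:,1])<40)&(S[:,2]>20)&(S[:,2]<32)&(S[:,0]>-190)&(S[:,0]<-50)
im=f["im"]; w=im[uv[:,1],uv[:,0]].min(1)>60
print("top pts x",np.percentile(S[k&w][:,0],[1,50,99]),"y",np.percentile(S[k&w][:,1],[1,99]),"z",np.median(S[k&w][:,2]))
E
```

```text
tool_pos: [0.492, -0.0002, 0.0998]
wrist_force: [0.9, 0.6, 0.1]
grip_force: 0.0
tcp [ 4.92e-01 -2.00e-04  9.98e-02] 
 [[-0.897 -0.025  0.442]
 [-0.029  1.    -0.004]
 [-0.442 -0.017 -0.897]] q [ 0.35  0.32 -0.54  2.37  1.41  0.22  0.12] F [0.9 0.6 0.1]
plate 0.84 [213.3, 200.2, 299.2, 281.8] z 0.0253 [0.5711 0.0007] [0.1075 0.0621] 5.5
corner now [-146.6   -1.7   86.9] lean 26.1 F stand [ 0.1 -0.3  0.6] q [ 0.35  0.32 -0.54  2.37  1.41  0.22  0.12] tcp [ 4.913e-01 -2.000e-04  9.910e-02] t 20.2667
shift mm [37.9  1.4 51.7] turn [-0.017  0.159  0.003] shift after turn [29.2  0.4 57.1]
top pts x [-124.56360492 -106.54838571  -56.41680576] y [-32.98821507  27.63880794] z 25.662689489473145
```

View pics/w7.png

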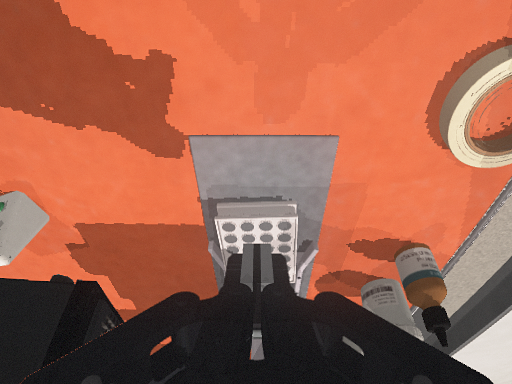

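The plate has moved into the mouth of the nest and lies straight in the flare. Its rear top edge is at (217–297, 217), about x = −124 mm in the stand frame. The fingers can come down behind it.

```bash
python3 goal.py -140 -1 22 22
python3 - <<'E'
from sim import *
from plant import manip
from ik import tgt
E
python3 -m crank '[{"hand":0,"tx":2.4,"ty":0.2,"tz":7.7,"wx":-0.002,"wy":0.009,"wz":0},{"hand":0,"tx":2.4,"ty":0,"tz":7.7,"wx":-0.002,"wy":0.009,"wz":0},{"hand":0,"tx":2.4,"ty":0,"tz":7.7,"wx":-0.002,"wy":0.009,"wz":0},{"hand":0,"tx":2.4,"ty":0,"tz":7.7,"wx":-0.002,"wy":0.009,"wz":0},{"hand":0,"tx":2.4,"ty":0,"tz":7.7,"wx":-0.002,"wy":0.009,"wz":0},{"hand":0,"tx":2.4,"ty":0,"tz":7.7,"wx":-0.002,"wy":0.009,"wz":0},{"hand":0,"tx":2.4,"ty":0,"tz":7.7,"wx":-0.002,"wy":0.009,"wz":0},{"hand":0,"tx":2.4,"ty":0,"tz":7,"wx":-0.002,"wy":0.009,"wz":0}]' | grep -E "pos|force"
python3 goal.py -120 -1 22 25
```

```text
corner now [-146.6   -1.7   86.9] lean 26.1 F stand [ 0.1 -0.3  0.6] q [ 0.35  0.32 -0.54  2.37  1.41  0.22  0.12] tcp [ 4.913e-01 -2.000e-04  9.910e-02] t 20.2667
shift mm [21.3  1.5 60.4] turn [-0.017  0.072  0.004] shift after turn [16.9  0.4 61.7]
-110 15 28
    0.224 1 [ 0.76  0.74 -1.04  2.23  1.34  0.63  0.36]
    0.223 1 [ 0.7   0.68 -0.95  2.23  1.28  0.55  0.39]
   f 0.064 -1 [-0.44  0.5   0.44  2.24 -0.86  0.27 -0.8 ]
-110 25 17
    0.121 1 [ 0.62  0.6  -0.8   2.33  1.83  0.39 -0.15]
    0.121 1 [ 0.68  0.64 -0.88  2.33  1.82  0.45 -0.12]
-80 25 13
    0.187 1 [ 0.75  0.76 -1.01  2.26  1.74  0.57  0.01]
    0.187 1 [ 0.81  0.83 -1.11  2.26  1.75  0.67  0.04]
-80 30 35
    0.143 1 [ 0.52  0.6  -0.68  2.31  2.15  0.36 -0.46]
    0.138 1 [ 0.78  0.8  -1.05  2.31  1.97  0.63 -0.17]
   f 0.076 -1 [ 0.4   0.55 -0.53  2.3   2.28  0.29  2.52]
-60 30 27
    0.185 1 [ 0.68  0.72 -0.9   2.27  1.98  0.51 -0.22]
    0.185 1 [ 0.7   0.74 -0.94  2.27  1.96  0.54 -0.19]
   f 0.061 -1 [ 0.39  0.57 -0.52  2.26  2.2   0.27  2.6 ]
-60 35 23
    0.146 -1 [-0.41  0.56  0.41  2.3   3.71  0.36  0
[... 286 characters left out ...]
0.24  2.62]
-42 33 25
    0.2 1 [ 0.58  0.69 -0.78  2.25  2.15  0.45 -0.41]
    0.2 1 [ 0.57  0.68 -0.76  2.25  2.17  0.44 -0.43]
   f 0.151 -1 [-0.54  0.61  0.57  2.25  4.02  0.36  0.52]
-42 35 30
    0.183 1 [ 0.51  0.65 -0.68  2.27  2.33  0.43 -0.61]
    0.183 -1 [-0.6   0.64  0.64  2.27  3.96  0.44  0.55]
   f 0.183 -1 [-0.6   0.64  0.64  2.27  3.96  0.44  0.55]
tool_pos: [0.4997, -0.0007, 0.0369]
wrist_force: [-1.2, -0.5, 0.4]
grip_force: 0.0
corner now [-139.    -2.2   23.4] lean 22.1 F stand [-1.2 -0.5  0.4] q [ 0.34  0.48 -0.52  2.34  1.66  0.26 -0.09] tcp [ 0.4997 -0.0007  0.0369] t 20.9333
shift mm [-16.2   1.1   9.1] turn [-0.001 -0.05   0.003] shift after turn [-15.7   1.2   9.9]
```

```bash
python3 -m crank '[{"hand":0,"tx":-3.7,"ty":0.1,"tz":1.9,"wx":0,"wy":-0.011,"wz":0},{"hand":0,"tx":-3.7,"ty":0.1,"tz":1.9,"wx":0,"wy":-0.011,"wz":0},{"hand":0,"tx":-3.7,"ty":0.1,"tz":1.9,"wx":0,"wy":-0.011,"wz":0},{"hand":0,"tx":-3.7,"ty":0.1,"tz":1.9,"wx":0,"wy":-0.011,"wz":0},{"hand":0,"tx":-3.7,"ty":0.1,"tz":1.9,"wx":0,"wy":-0.011,"wz":0},{"hand":0,"tx":-3.7,"ty":0.1,"tz":1.9,"wx":0,"wy":-0.011,"wz":0},{"hand":0,"tx":-3.7,"ty":0.1,"tz":1.9,"wx":0,"wy":-0.011,"wz":0},{"hand":0,"tx":-3.7,"ty":0.1,"tz":1.9,"wx":0,"wy":-0.011,"wz":0}]' | grep -E "pos|force"
python3 goal.py -80 0 23 30; python3 look.py w8
```

```text
tool_pos: [0.5326, 0.0011, 0.0353]
wrist_force: [-1.0, -0.7, -0.3]
grip_force: 0.3
corner now [-105.    -1.3   23.4] lean 27.2 F stand [-1.  -0.6 -0.3] q [ 0.43  0.55 -0.64  2.32  1.95  0.36 -0.34] tcp [0.5326 0.0011 0.0353] t 21.6
shift mm [-21.2   1.2  12.3] turn [-0.001 -0.049  0.003] shift after turn [-20.5   1.3  13.4]
tcp [0.5326 0.0011 0.0353] 
 [[-0.889 -0.031  0.456]
 [-0.029  1.     0.012]
 [-0.457 -0.002 -0.89 ]] q [ 0.43  0.55 -0.64  2.32  1.95  0.36 -0.34] F [-1.  -0.7 -0.3]
plate 0.72 [194.5, 249.0, 309.6, 345.7] z 0.0222 [0.5958 0.0023] [0.1292 0.0627] 5.86
```

```bash
python3 -m crank '[{"hand":0,"tx":-2.7,"ty":0.1,"tz":1.6,"wx":0,"wy":-0.006,"wz":0},{"hand":0,"tx":-2.7,"ty":0.1,"tz":1.6,"wx":0,"wy":-0.006,"wz":0},{"hand":0,"tx":-2.7,"ty":0.1,"tz":1.6,"wx":0,"wy":-0.006,"wz":0},{"hand":0,"tx":-2.7,"ty":0.1,"tz":1.6,"wx":0,"wy":-0.006,"wz":0},{"hand":0,"tx":-2.7,"ty":0.1,"tz":1.6,"wx":0,"wy":-0.006,"wz":0},{"hand":0,"tx":-2.7,"ty":0.1,"tz":1.6,"wx":0,"wy":-0.006,"wz":0},{"hand":0,"tx":-2.7,"ty":0,"tz":1.6,"wx":0,"wy":-0.006,"wz":0},{"hand":0,"tx":-2.7,"ty":0,"tz":1.6,"wx":0,"wy":-0.006,"wz":0}]' | grep -E "pos|force"
python3 goal.py -58 0 24 33; python3 look.py w9
```

```text
tool_pos: [0.5575, 0.003, 0.034]
wrist_force: [-2.3, 0.0, 1.5]
grip_force: 1.0
corner now [-79.6  -0.2  23. ] lean 29.9 F stand [-2.3  0.1  1.5] q [ 0.46  0.6  -0.68  2.29  2.04  0.41 -0.41] tcp [0.5575 0.003  0.034 ] t 22.3667
shift mm [-18.2   0.1  10.5] turn [-0.    -0.054  0.004] shift after turn [-17.6   0.2  11.4]
tcp [0.5575 0.003  0.034 ] 
 [[-0.866 -0.032  0.498]
 [-0.029  0.999  0.014]
 [-0.498 -0.002 -0.867]] q [ 0.46  0.6  -0.68  2.29  2.04  0.41 -0.41] F [-2.3  0.   1.5]
plate 0.73 [195.4, 248.8, 309.2, 344.8] z 0.022 [0.6293 0.0052] [0.1489 0.0637] 6.13
```

View pics/w9.png

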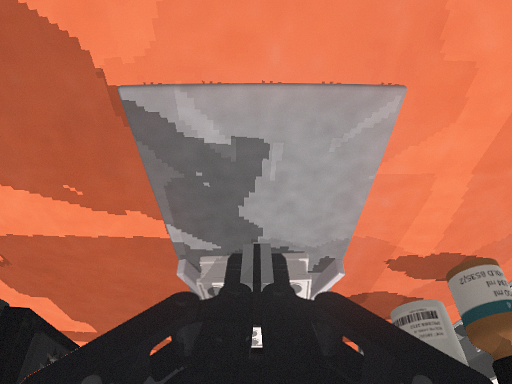

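The picture shows the fingertips centred behind the plate, with the flares on both sides at (185,275) and (338,275). I'll carry on.

```bash
python3 -m crank '[{"hand":0,"tx":-2.3,"ty":0,"tz":1.3,"wx":0,"wy":-0.007,"wz":0},{"hand":0,"tx":-2.3,"ty":0,"tz":1.3,"wx":0,"wy":-0.007,"wz":0},{"hand":0,"tx":-2.3,"ty":0,"tz":1.3,"wx":0,"wy":-0.007,"wz":0},{"hand":0,"tx":-2.3,"ty":0,"tz":1.3,"wx":0,"wy":-0.007,"wz":0},{"hand":0,"tx":-2.3,"ty":0,"tz":1.3,"wx":0,"wy":-0.007,"wz":0},{"hand":0,"tx":-2.3,"ty":0,"tz":1.3,"wx":0,"wy":-0.007,"wz":0},{"hand":0,"tx":-2.3,"ty":0,"tz":1.3,"wx":0,"wy":-0.007,"wz":0},{"hand":0,"tx":0,"ty":0,"tz":0,"wx":0,"wy":0,"wz":0}]' | grep -E "pos|force"
python3 goal.py -46 0 24 34
```

```text
tool_pos: [0.5763, 0.0032, 0.0345]
wrist_force: [0.1, -0.9, 0.7]
grip_force: 0.0
corner now [-60.2  -0.5  24.5] lean 32.7 F stand [ 0.1 -0.9  0.7] q [ 0.49  0.63 -0.72  2.28  2.13  0.46 -0.47] tcp [0.5763 0.0032 0.0345] t 23.1333
shift mm [-11.2   0.5   8.3] turn [-0.001 -0.022  0.003] shift after turn [-11.1   0.5   8.6]
```

```bash
python3 -m crank '[{"hand":0,"tx":-1.3,"ty":0,"tz":0.9,"wx":0,"wy":-0.004,"wz":0},{"hand":0,"tx":-1.3,"ty":0,"tz":0.9,"wx":0,"wy":-0.004,"wz":0},{"hand":0,"tx":-1.3,"ty":0,"tz":0.9,"wx":0,"wy":-0.004,"wz":0},{"hand":0,"tx":-1.3,"ty":0,"tz":0.9,"wx":0,"wy":-0.004,"wz":0},{"hand":0,"tx":-1.3,"ty":0,"tz":0.9,"wx":0,"wy":-0.004,"wz":0},{"hand":0,"tx":-1.3,"ty":0,"tz":0.9,"wx":0,"wy":0,"wz":0},{"hand":0,"tx":0,"ty":0,"tz":0,"wx":0,"wy":0,"wz":0},{"hand":0,"tx":0,"ty":0,"tz":0,"wx":0,"wy":0,"wz":0}]' | grep -E "pos|force"
python3 goal.py -46 0 24 34
```

```text
tool_pos: [0.5857, 0.0035, 0.0345]
wrist_force: [-0.7, 0.5, -0.4]
grip_force: 0.0
corner now [-50.7  -0.4  24.8] lean 33.9 F stand [-0.7  0.5 -0.4] q [ 0.49  0.65 -0.73  2.27  2.17  0.48 -0.48] tcp [0.5857 0.0035 0.0345] t 23.8
shift mm [-3.4  0.4  3.3] turn [-0.001 -0.002  0.004] shift after turn [-3.4  0.5  3.3]
```

```bash
python3 -m crank '[{"hand":0,"tx":-0.8,"ty":0,"tz":0.6,"wx":0,"wy":0,"wz":0},{"hand":0,"tx":-0.8,"ty":0,"tz":0.6,"wx":0,"wy":0,"wz":0},{"hand":0,"tx":-0.8,"ty":0,"tz":0.6,"wx":0,"wy":0,"wz":0},{"hand":0,"tx":-0.8,"ty":0,"tz":0.6,"wx":0,"wy":0,"wz":0},{"hand":0,"tx":0,"ty":0,"tz":0,"wx":0,"wy":0,"wz":0},{"hand":0,"tx":0,"ty":0,"tz":0,"wx":0,"wy":0,"wz":0},{"hand":0,"tx":0,"ty":0,"tz":0,"wx":0,"wy":0,"wz":0},{"hand":0,"tx":0,"ty":0,"tz":0,"wx":0,"wy":0,"wz":0}]' | grep -E "pos|force"
python3 goal.py -44 0 24 34; python3 look.py w10
python3 - <<'E'
import cv2; i=cv2.imread("pics/w10.png")[220:350,150:360]; cv2.imwrite("pics/w10c.png",cv2.resize(i,None,fx=3.7,fy=3.7,interpolation=cv2.INTER_CUBIC))
E
```

```text
tool_pos: [0.5895, 0.0036, 0.0342]
wrist_force: [0.3, 0.4, 0.0]
grip_force: 0.0
corner now [-46.8  -0.4  24.5] lean 33.8 F stand [0.3 0.4 0. ] q [ 0.49  0.65 -0.72  2.26  2.16  0.48 -0.48] tcp [0.5895 0.0036 0.0342] t 24.4667
shift mm [-2.   0.5  2.1] turn [-0.001 -0.003  0.004] shift after turn [-2.   0.5  2.1]
tcp [0.5895 0.0036 0.0342] 
 [[-0.83  -0.031  0.557]
 [-0.028  1.     0.015]
 [-0.557 -0.003 -0.83 ]] q [ 0.49  0.65 -0.72  2.26  2.16  0.48 -0.48] F [0.3 0.4 0. ]
plate 0.65 [201.2, 252.9, 318.9, 297.2] z 0.023 [0.616  0.0046] [0.0582 0.0662] 1.38
```

View pics/w10c.png

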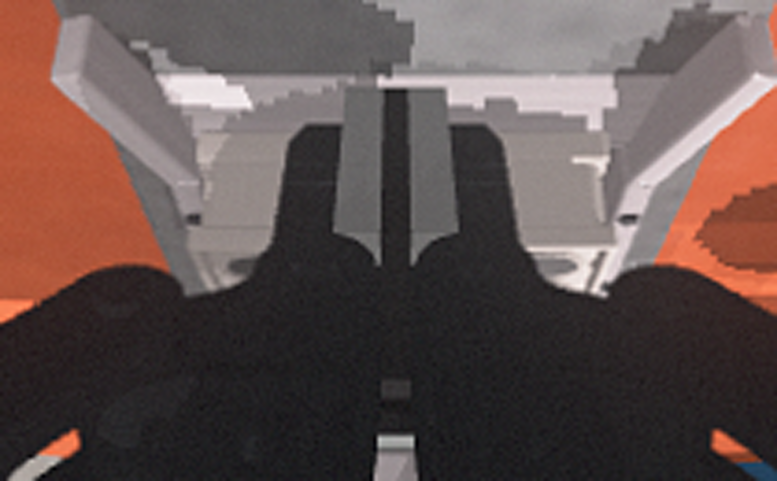

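The plate's rear face shows just behind the white lip strip, with its top edge at crop row 245 and its bottom at about 135. I'll measure its position.

```bash
cat > rear.py <<'E'
import sys
from fit import *
f=np.load(sys.argv[1]+".npz"); d=f["d"]; ci=dict(manip.camera_info("wrist")); 
K=np.array(ci["camera_matrix"]); ci["R"],ci["t"]=f["R"],f["t"]
Rs=R.from_euler("z",np.radians(1.65)).as_matrix(); O=np.array([.656,.006,0])
manip_ci=ci
v,u=np.nonzero(d>0); n=cv2.undistortPoints(np.c_[u,v].astype(float)[:,None],K,np.array(ci["distortion"]))[:,0]
z=d[v,u]; S=((np.c_[n*z[:,None],z]-f["t"])@f["R"]-O)@Rs*1000
for c in (214,222,296,304):
    k=(abs(u-c)<=1)&(v>=238)&(v<=300)
    print(c,[tuple(np.round(np.median(S[k&(v==r)],0)[[0,2]],1)) for r in range(240,300,3)])
E
python3 rear.py w10
```

```text
214 [(np.float64(-56.8), np.float64(8.2)), (np.float64(-55.0), np.float64(9.0)), (np.float64(-52.8), np.float64(9.6)), (np.float64(-50.6), np.float64(10.2)), (np.float64(-48.1), np.float64(10.7)), (np.float64(-48.7), np.float64(12.8)), (np.float64(-48.6), np.float64(14.6)), (np.float64(-49.1), np.float64(16.6)), (np.float64(-46.9), np.float64(17.3)), (np.float64(-47.1), np.float64(19.2)), (np.float64(-46.7), np.float64(20.7)), (np.float64(-46.8), np.float64(22.5)), (np.float64(-47.4), np.float64(24.4)), (np.float64(-47.0), np.float64(25.9)), (np.float64(-48.2), np.float64(28.0)), (np.float64(-48.5), np.float64(29.8)), (np.float64(-43.4), np.float64(29.4)), (np.float64(-40.2), np.float64(29.8)), (np.float64(-35.9), np.float64(29.9)), (np.float64(-85.3), np.float64(49.3))]
222 [(np.float64(-56.7), np.float64(8.1)), (np.float64(-54.6), np.float64(8.7)), (np.float64(-52.2), np.float64(9.2)), (np.float64(-50.7), np.float64(10.2)), (np.float64(-48.4), np.float64(10.8)), (np.float64(-48.2), np.float64(12.5)), (np.float64(-48.6), np.float64(14.5)), (np.float64(-48.4), np.float64(16.2)), (np.
[... 1326 characters left out ...]
 (np.float64(-53.3), np.float64(9.6)), (np.float64(-50.3), np.float64(9.9)), (np.float64(-49.7), np.float64(11.4)), (np.float64(-49.5), np.float64(13.0)), (np.float64(-49.1), np.float64(14.6)), (np.float64(-49.2), np.float64(16.5)), (np.float64(-47.6), np.float64(17.5)), (np.float64(-47.8), np.float64(19.3)), (np.float64(-47.7), np.float64(21.0)), (np.float64(-47.5), np.float64(22.6)), (np.float64(-47.6), np.float64(24.3)), (np.float64(-47.6), np.float64(26.0)), (np.float64(-48.3), np.float64(27.9)), (np.float64(-49.5), np.float64(30.0)), (np.float64(-43.6), np.float64(29.3)), (np.float64(-41.4), np.float64(30.1)), (np.float64(-32.3), np.float64(28.4)), (np.float64(-27.3), np.float64(28.3))]
```

The rear face is at x ≈ −48, raised 4 mm on the lip, and aligned. It needs about 7 mm more, which I'll do in small steps while watching the force.

```bash
python3 -m crank '[{"hand":0,"tx":-0.6,"ty":0,"tz":0.4,"wx":0,"wy":0,"wz":0},{"hand":0,"tx":-0.6,"ty":0,"tz":0.4,"wx":0,"wy":0,"wz":0},{"hand":0,"tx":-0.6,"ty":0,"tz":0.4,"wx":0,"wy":0,"wz":0},{"hand":0,"tx":-0.6,"ty":0,"tz":0.4,"wx":0,"wy":0,"wz":0},{"hand":0,"tx":0,"ty":0,"tz":0,"wx":0,"wy":0,"wz":0},{"hand":0,"tx":0,"ty":0,"tz":0,"wx":0,"wy":0,"wz":0},{"hand":0,"tx":0,"ty":0,"tz":0,"wx":0,"wy":0,"wz":0},{"hand":0,"tx":0,"ty":0,"tz":0,"wx":0,"wy":0,"wz":0}]' | grep -E "pos|force"
python3 goal.py -42 0 24 34
python3 -m crank '[{"hand":0,"tx":-0.6,"ty":0,"tz":0.5,"wx":0,"wy":0,"wz":0},{"hand":0,"tx":-0.6,"ty":0,"tz":0.5,"wx":0,"wy":0,"wz":0},{"hand":0,"tx":0,"ty":0,"tz":0,"wx":0,"wy":0,"wz":0},{"hand":0,"tx":0,"ty":0,"tz":0,"wx":0,"wy":0,"wz":0},{"hand":0,"tx":0,"ty":0,"tz":0,"wx":0,"wy":0,"wz":0},{"hand":0,"tx":0,"ty":0,"tz":0,"wx":0,"wy":0,"wz":0},{"hand":0,"tx":0,"ty":0,"tz":0,"wx":0,"wy":0,"wz":0},{"hand":0,"tx":0,"ty":0,"tz":0,"wx":0,"wy":0,"wz":0}]' | grep -E "pos|force"
python3 goal.py -42 0 24 34
```

```text
tool_pos: [0.5924, 0.0037, 0.0342]
wrist_force: [-0.3, 0.0, 1.4]
grip_force: 0.0
corner now [-43.9  -0.4  24.6] lean 33.8 F stand [-0.3  0.   1.4] q [ 0.49  0.65 -0.72  2.25  2.16  0.47 -0.47] tcp [0.5924 0.0037 0.0342] t 25.2333
shift mm [-1.2  0.4  1.6] turn [-0.001 -0.003  0.004] shift after turn [-1.2  0.4  1.6]
tool_pos: [0.5936, 0.0039, 0.0339]
wrist_force: [-3.0, -0.3, 2.0]
grip_force: 1.5
corner now [-42.7  -0.3  24.3] lean 33.8 F stand [-3.  -0.2  2. ] q [ 0.48  0.65 -0.72  2.25  2.15  0.47 -0.47] tcp [0.5936 0.0039 0.0339] t 25.9
shift mm [-0.4  0.3  0.7] turn [-0.    -0.003  0.004] shift after turn [-0.4  0.3  0.7]
```

```bash
python3 -m crank '[{"hand":0,"tx":-0.4,"ty":0,"tz":0.3,"wx":0,"wy":0,"wz":0},{"hand":0,"tx":-0.4,"ty":0,"tz":0.3,"wx":0,"wy":0,"wz":0},{"hand":0,"tx":-0.4,"ty":0,"tz":0.3,"wx":0,"wy":0,"wz":0},{"hand":0,"tx":-0.4,"ty":0,"tz":0.3,"wx":0,"wy":0,"wz":0},{"hand":0,"tx":0,"ty":0,"tz":0,"wx":0,"wy":0,"wz":0},{"hand":0,"tx":0,"ty":0,"tz":0,"wx":0,"wy":0,"wz":0},{"hand":0,"tx":0,"ty":0,"tz":0,"wx":0,"wy":0,"wz":0},{"hand":0,"tx":0,"ty":0,"tz":0,"wx":0,"wy":0,"wz":0}]' | grep -E "pos|force"
python3 goal.py -40 0 24 34; python3 look.py w11; python3 rear.py w11 | head -1 | sed 's/np.float64//g'
```

```text
tool_pos: [0.5945, 0.0041, 0.0337]
wrist_force: [-9.0, -1.4, 8.8]
grip_force: 4.6
corner now [-41.8  -0.1  24.1] lean 33.8 F stand [-9.  -1.2  8.8] q [ 0.48  0.65 -0.72  2.25  2.15  0.47 -0.46] tcp [0.5945 0.0041 0.0337] t 26.5667
shift mm [-1.4  0.1  1.1] turn [-0.    -0.004  0.004] shift after turn [-1.4  0.1  1.1]
tcp [0.5945 0.0041 0.0337] 
 [[-0.831 -0.032  0.556]
 [-0.028  0.999  0.016]
 [-0.556 -0.003 -0.831]] q [ 0.48  0.65 -0.72  2.25  2.15  0.47 -0.46] F [-9.  -1.4  8.8]
plate 0.88 [200.5, 252.6, 316.2, 296.4] z 0.0226 [0.6194 0.0043] [0.0561 0.0654] 3.86
214 [((-54.4), (9.2)), ((-51.7), (9.4)), ((-49.9), (10.3)), ((-47.8), (10.9)), ((-46.2), (11.8)), ((-44.1), (12.6)), ((-44.0), (14.3)), ((-44.2), (16.1)), ((-42.5), (17.1)), ((-42.5), (18.8)), ((-43.3), (20.9)), ((-42.8), (22.4)), ((-42.4), (23.9)), ((-42.2), (25.5)), ((-43.7), (27.8)), ((-43.3), (29.2)), ((-38.8), (29.1)), ((-36.5), (29.8)), ((-31.5), (29.6)), ((-80.0), (48.8))]
```

```bash
python3 -m crank '[{"hand":0,"tx":-0.4,"ty":0,"tz":-0.3,"wx":0,"wy":0,"wz":0},{"hand":0,"tx":-0.3,"ty":0,"tz":0.1,"wx":0,"wy":0,"wz":0},{"hand":0,"tx":-0.3,"ty":0,"tz":0.1,"wx":0,"wy":0,"wz":0},{"hand":0,"tx":0,"ty":0,"tz":0,"wx":0,"wy":0,"wz":0},{"hand":0,"tx":0,"ty":0,"tz":0,"wx":0,"wy":0,"wz":0},{"hand":0,"tx":0,"ty":0,"tz":0,"wx":0,"wy":0,"wz":0},{"hand":0,"tx":0,"ty":0,"tz":0,"wx":0,"wy":0,"wz":0},{"hand":0,"tx":0,"ty":0,"tz":0,"wx":0,"wy":0,"wz":0}]' | grep -E "pos|force"
python3 goal.py -40 0 24 34
```

```text
tool_pos: [0.595, 0.0042, 0.0338]
wrist_force: [-6.3, -1.0, 4.6]
grip_force: 3.6
corner now [-41.3  -0.   24.1] lean 33.7 F stand [-6.3 -0.8  4.6] q [ 0.48  0.65 -0.71  2.25  2.15  0.47 -0.46] tcp [0.595  0.0042 0.0338] t 27.3333
shift mm [-0.9  0.1  0.9] turn [ 0.    -0.005  0.004] shift after turn [-0.9  0.1  0.9]
```

```bash
python3 -m crank '[{"hand":0,"tx":-0.3,"ty":0,"tz":0.1,"wx":0,"wy":0,"wz":0},{"hand":0,"tx":-0.3,"ty":0,"tz":0.1,"wx":0,"wy":0,"wz":0},{"hand":0,"tx":-0.3,"ty":0,"tz":0.1,"wx":0,"wy":0,"wz":0},{"hand":0,"tx":0,"ty":0,"tz":0,"wx":0,"wy":0,"wz":0},{"hand":0,"tx":0,"ty":0,"tz":0,"wx":0,"wy":0,"wz":0},{"hand":0,"tx":0,"ty":0,"tz":0,"wx":0,"wy":0,"wz":0},{"hand":0,"tx":0,"ty":0,"tz":0,"wx":0,"wy":0,"wz":0},{"hand":0,"tx":0,"ty":0,"tz":0,"wx":0,"wy":0,"wz":0}]' | grep -E "pos|force"
python3 goal.py -40 0 24 34; python3 look.py w12|tail -1; python3 rear.py w12 | head -1 | sed 's/np.float64//g'
```

```text
tool_pos: [0.5957, 0.0042, 0.0339]
wrist_force: [-7.1, 1.0, 2.7]
grip_force: 3.5
corner now [-40.6   0.   24.2] lean 33.7 F stand [-7.1  1.2  2.7] q [ 0.48  0.65 -0.71  2.24  2.14  0.47 -0.46] tcp [0.5957 0.0042 0.0339] t 28.0
shift mm [-0.3  0.   0.5] turn [ 0.001 -0.006  0.004] shift after turn [-0.3  0.   0.6]
plate 0.57 [202.3, 252.6, 318.1, 299.1] z 0.0226 [0.6218 0.0058] [0.0577 0.066 ] 0.52
214 [((-53.6), (9.4)), ((-50.9), (9.8)), ((-48.7), (10.3)), ((-46.6), (11.0)), ((-44.9), (11.9)), ((-43.1), (12.7)), ((-43.2), (14.6)), ((-42.7), (16.1)), ((-41.6), (17.3)), ((-41.2), (18.9)), ((-42.0), (20.9)), ((-41.2), (22.3)), ((-41.8), (24.2)), ((-40.6), (25.4)), ((-42.3), (27.8)), ((-42.0), (29.3)), ((-38.2), (29.4)), ((-34.3), (29.5)), ((-29.7), (29.5)), ((-78.6), (48.9))]
```

```bash
python3 -m crank '[{"hand":0,"tx":-0.3,"ty":0,"tz":0.2,"wx":0,"wy":0,"wz":0},{"hand":0,"tx":-0.3,"ty":0,"tz":0.2,"wx":0,"wy":0,"wz":0},{"hand":0,"tx":-0.3,"ty":0,"tz":0.2,"wx":0,"wy":0,"wz":0},{"hand":0,"tx":0,"ty":0,"tz":0,"wx":0,"wy":0,"wz":0},{"hand":0,"tx":0,"ty":0,"tz":0,"wx":0,"wy":0,"wz":0},{"hand":0,"tx":0,"ty":0,"tz":0,"wx":0,"wy":0,"wz":0},{"hand":0,"tx":0,"ty":0,"tz":0,"wx":0,"wy":0,"wz":0},{"hand":0,"tx":0,"ty":0,"tz":0,"wx":0,"wy":0,"wz":0}]' | grep -E "pos|force"
python3 goal.py -40 0 24 34
```

```text
tool_pos: [0.5965, 0.0043, 0.0338]
wrist_force: [-7.6, -0.5, 4.0]
grip_force: 4.0
corner now [-39.9   0.1  24.1] lean 33.6 F stand [-7.6 -0.2  4. ] q [ 0.48  0.65 -0.71  2.24  2.14  0.46 -0.46] tcp [0.5965 0.0043 0.0338] t 28.7667
shift mm [0.3 0.  0. ] turn [ 0.001 -0.006  0.004] shift after turn [0.3 0.  0. ]
```

```bash
python3 -m crank '[{"hand":0,"tx":-0.3,"ty":0,"tz":0.2,"wx":0,"wy":0,"wz":0},{"hand":0,"tx":-0.3,"ty":0,"tz":0.2,"wx":0,"wy":0,"wz":0},{"hand":0,"tx":-0.2,"ty":0,"tz":0.1,"wx":0,"wy":0,"wz":0},{"hand":0,"tx":0,"ty":0,"tz":0,"wx":0,"wy":0,"wz":0},{"hand":0,"tx":0,"ty":0,"tz":0,"wx":0,"wy":0,"wz":0},{"hand":0,"tx":0,"ty":0,"tz":0,"wx":0,"wy":0,"wz":0},{"hand":0,"tx":0,"ty":0,"tz":0,"wx":0,"wy":0,"wz":0},{"hand":0,"tx":0,"ty":0,"tz":0,"wx":0,"wy":0,"wz":0}]' | grep -E "pos|force"
python3 goal.py -40 0 24 34; python3 look.py w13|tail -1; python3 rear.py w13 | head -1 | sed 's/np.float64//g'
```

```text
tool_pos: [0.5971, 0.0043, 0.0333]
wrist_force: [-5.8, -0.7, 0.2]
grip_force: 3.1
corner now [-39.2   0.   23.5] lean 33.6 F stand [-5.9 -0.5  0.2] q [ 0.48  0.65 -0.71  2.24  2.14  0.46 -0.46] tcp [0.5971 0.0043 0.0333] t 29.4333
shift mm [ 0.5  0.  -0.7] turn [ 0.001 -0.007  0.003] shift after turn [ 0.5  0.  -0.7]
plate 0.86 [201.6, 254.1, 318.3, 298.6] z 0.0219 [0.6236 0.005 ] [0.0589 0.0665] 2.02
214 [((-52.9), (9.3)), ((-50.5), (9.7)), ((-49.7), (11.1)), ((-47.3), (11.5)), ((-45.2), (12.1)), ((-41.0), (11.8)), ((-41.6), (13.9)), ((-40.8), (15.2)), ((-40.9), (17.0)), ((-39.5), (18.1)), ((-40.3), (20.2)), ((-40.0), (21.8)), ((-39.8), (23.4)), ((-39.2), (24.8)), ((-40.6), (27.1)), ((-41.1), (28.9)), ((-35.9), (28.5)), ((-33.5), (29.2)), ((-29.3), (29.2)), ((-76.6), (48.1))]
```

The vertical force has gone and x shows the spring alone, about 5.9 N. So the rear edge is past the lip and held up by finger friction. I'll press it down.

```bash
python3 -m crank '[{"hand":0,"tx":0.2,"ty":0,"tz":0.5,"wx":0,"wy":0,"wz":0},{"hand":0,"tx":0.3,"ty":0,"tz":0.4,"wx":0,"wy":0,"wz":0},{"hand":0,"tx":0.3,"ty":0,"tz":0.4,"wx":0,"wy":0,"wz":0},{"hand":0,"tx":0.3,"ty":0,"tz":0.4,"wx":0,"wy":0,"wz":0},{"hand":0,"tx":0.3,"ty":0,"tz":0.4,"wx":0,"wy":0,"wz":0},{"hand":0,"tx":0,"ty":0,"tz":0,"wx":0,"wy":0,"wz":0},{"hand":0,"tx":0,"ty":0,"tz":0,"wx":0,"wy":0,"wz":0},{"hand":0,"tx":0,"ty":0,"tz":0,"wx":0,"wy":0,"wz":0}]' | grep -E "pos|force"
python3 goal.py -40 0 24 34; python3 look.py w14|tail -1; python3 rear.py w14 | head -1 | sed 's/np.float64//g'
```

```text
tool_pos: [0.5968, 0.0042, 0.0305]
wrist_force: [-7.0, 0.0, 0.2]
grip_force: 3.4
corner now [-39.6  -0.   20.8] lean 33.5 F stand [-7.   0.2  0.2] q [ 0.48  0.66 -0.71  2.24  2.15  0.47 -0.46] tcp [0.5968 0.0042 0.0305] t 30.2
shift mm [-1.3  0.1 -2.8] turn [ 0.001 -0.008  0.003] shift after turn [-1.3  0.1 -2.8]
plate 0.97 [199.2, 257.4, 314.5, 328.1] z 0.0211 [0.6544 0.0061] [0.1168 0.0641] 1.98
214 [((-56.4), (8.3)), ((-53.7), (8.5)), ((-52.6), (9.6)), ((-50.2), (10.1)), ((-48.2), (10.7)), ((-46.6), (11.7)), ((-44.4), (12.3)), ((-41.0), (12.3)), ((-40.4), (13.9)), ((-40.2), (15.5)), ((-41.0), (17.6)), ((-40.3), (19.0)), ((-39.9), (20.5)), ((-39.9), (22.1)), ((-41.1), (24.3)), ((-41.3), (26.0)), ((-36.5), (25.7)), ((-34.5), (26.6)), ((-29.8), (26.5)), ((-78.3), (45.8))]
```

The top is now at 26 mm, so the plate is down on the floor. I'll add a small extra press and then back straight out.

```bash
python3 -m crank '[{"hand":0,"tx":0.3,"ty":0,"tz":0.5,"wx":0,"wy":0,"wz":0},{"hand":0,"tx":0,"ty":0,"tz":0,"wx":0,"wy":0,"wz":0},{"hand":0,"tx":0.4,"ty":0,"tz":-0.3,"wx":0,"wy":0,"wz":0},{"hand":0,"tx":0.4,"ty":0,"tz":-0.3,"wx":0,"wy":0,"wz":0},{"hand":0,"tx":0.8,"ty":0,"tz":-0.6,"wx":0,"wy":0,"wz":0},{"hand":0,"tx":0.8,"ty":0,"tz":-0.6,"wx":0,"wy":0,"wz":0},{"hand":0,"tx":0.8,"ty":0,"tz":-0.7,"wx":0,"wy":0,"wz":0},{"hand":0,"tx":0.8,"ty":0,"tz":-0.7,"wx":0,"wy":0,"wz":0}]' | grep -E "pos|force"
python3 goal.py -40 0 24 34
python3 -m crank '[{"hand":0,"tx":2,"ty":0,"tz":-2,"wx":0,"wy":0,"wz":0},{"hand":0,"tx":4,"ty":0,"tz":-4,"wx":0,"wy":0,"wz":0},{"hand":0,"tx":6,"ty":0,"tz":-6,"wx":0,"wy":0,"wz":0},{"hand":0,"tx":6,"ty":0,"tz":-6,"wx":0,"wy":0,"wz":0},{"hand":0,"tx":6,"ty":0,"tz":-6,"wx":0,"wy":0,"wz":0},{"hand":0,"tx":6,"ty":0,"tz":-6,"wx":0,"wy":0,"wz":0},{"hand":0,"tx":0,"ty":0,"tz":0,"wx":0,"wy":0,"wz":0},{"hand":0,"tx":0,"ty":0,"tz":0,"wx":0,"wy":0,"wz":0}]' | grep -E "pos|force"
python3 look.py w15
python3 - <<'E'
from fit import *
f=np.load("w15.npz"); d=f["d"]; ci=manip.camera_info("wrist"); v,u=np.nonzero(d>0)
n=cv2.undistortPoints(np.c_[u,v].astype(float)[:,None],np.array(ci["camera_matrix"]),np.array(ci["distortion"]))[:,0]; z=d[v,u]
Rs=R.from_euler("z",np.radians(1.65)).as_matrix(); S=((np.c_[n*z[:,None],z]-f["t"])@f["R"]-[.656,.006,0])@Rs*1000
k=(abs(S[:,1])<28)&(S[:,2]>15)&(S[:,2]<24)&(abs(S[:,0]+42)<8); print("rear face x",np.median(S[k][:,0]) if k.sum() else None,k.sum())
k=(abs(S[:,1])<28)&(S[:,2]>22)&(S[:,2]<33)&(S[:,0]>-38)&(S[:,0]<30); A=np.c_[S[k][:,:2],np.ones(k.sum())]; print("top plane slope x,y, z0",np.linalg.lstsq(A,S[k][:,2],rcond=None)[0],k.sum(),"x range",S[k][:,0].min(),S[k][:,0].max())
E
```

```text
tool_pos: [0.5957, 0.0036, 0.0329]
wrist_force: [0.0, -0.8, 0.4]
grip_force: 0.0
corner now [-40.6  -0.7  23.3] lean 34.0 F stand [-0.  -0.8  0.4] q [ 0.48  0.66 -0.72  2.25  2.16  0.48 -0.47] tcp [0.5957 0.0036 0.0329] t 30.9667
shift mm [-0.9  0.7 -0.3] turn [-0.001 -0.     0.004] shift after turn [-0.9  0.7 -0.3]
tool_pos: [0.5524, 0.0023, 0.0405]
wrist_force: [0.3, -0.0, 0.7]
grip_force: 0.0
tcp [0.5524 0.0023 0.0405] 
 [[-0.83  -0.032  0.557]
 [-0.028  0.999  0.015]
 [-0.557 -0.003 -0.831]] q [ 0.53  0.62 -0.77  2.34  2.2   0.51 -0.53] F [ 0.3 -0.   0.7]
plate 0.97 [210.9, 273.0, 305.1, 329.1] z 0.0173 [0.6657 0.0057] [0.1301 0.0655] 2.22
rear face x -40.47446067908278 165Traceback (most recent call last):
  File "<stdin>", line 6, in <module>
    return umr_minimum(a, axis, None, out, keepdims, initial, where)
ValueError: zero-size array to reduction operation minimum which has no identity
```

```bash
python3 -m crank '[{"hand":0,"tx":6,"ty":0,"tz":-9,"wx":0,"wy":0,"wz":0},{"hand":0,"tx":6,"ty":0,"tz":-9,"wx":0,"wy":0,"wz":0},{"hand":0,"tx":6,"ty":0,"tz":-9,"wx":0,"wy":0,"wz":0},{"hand":0,"tx":6,"ty":0,"tz":-9,"wx":0,"wy":0,"wz":0},{"hand":0,"tx":4,"ty":0,"tz":-9,"wx":0,"wy":0,"wz":0},{"hand":0,"tx":4,"ty":0,"tz":-9,"wx":0,"wy":0,"wz":0},{"hand":0,"tx":0,"ty":0,"tz":0,"wx":0,"wy":0,"wz":0},{"hand":0,"tx":0,"ty":0,"tz":0,"wx":0,"wy":0,"wz":0}]' | grep -E "pos|force"
python3 look.py w16
python3 - <<'E'
from fit import *
f=np.load("w16.npz"); d=f["d"]; ci=manip.camera_info("wrist"); v,u=np.nonzero(d>0)
n=cv2.undistortPoints(np.c_[u,v].astype(float)[:,None],np.array(ci["camera_matrix"]),np.array(ci["distortion"]))[:,0]; z=d[v,u]
Rs=R.from_euler("z",np.radians(1.65)).as_matrix(); S=((np.c_[n*z[:,None],z]-f["t"])@f["R"]-[.656,.006,0])@Rs*1000
k=(abs(S[:,1])<28)&(S[:,2]>15)&(S[:,2]<24)&(abs(S[:,0]+42)<8); print("rear face x",np.median(S[k][:,0]) if k.sum() else None,k.sum())
k=(abs(S[:,1])<28)&(S[:,2]>20)&(S[:,2]<33)&(S[:,0]>-38)&(S[:,0]<30); A=np.c_[S[k][:,:2],np.ones(k.sum())]; print("top plane",np.linalg.lstsq(A,S[k][:,2],rcond=None)[0] if k.sum()>20 else "",k.sum(),S[k][:,0].max() if k.sum() else "")
i=cv2.imread("pics/w16.png")[180:350,160:360]; cv2.imwrite("pics/w16c.png",cv2.resize(i,None,fx=3.4,fy=3.4,interpolation=cv2.INTER_CUBIC))
E
```

```text
tool_pos: [0.4963, 0.0005, 0.068]
wrist_force: [-0.1, 0.5, -1.3]
grip_force: 0.0
tcp [0.4963 0.0005 0.068 ] 
 [[-0.829 -0.031  0.558]
 [-0.028  1.     0.015]
 [-0.558 -0.003 -0.83 ]] q [ 0.61  0.51 -0.85  2.45  2.19  0.49 -0.57] F [-0.1  0.5 -1.3]
plate 0.61 [289.5, 273.9, 293.6, 283.9] z 0.0167 [0.6196 0.0332] [0.027  0.0027] 8.97
rear face x -40.51226378236265 19
top plane  0
```

View pics/w16c.png

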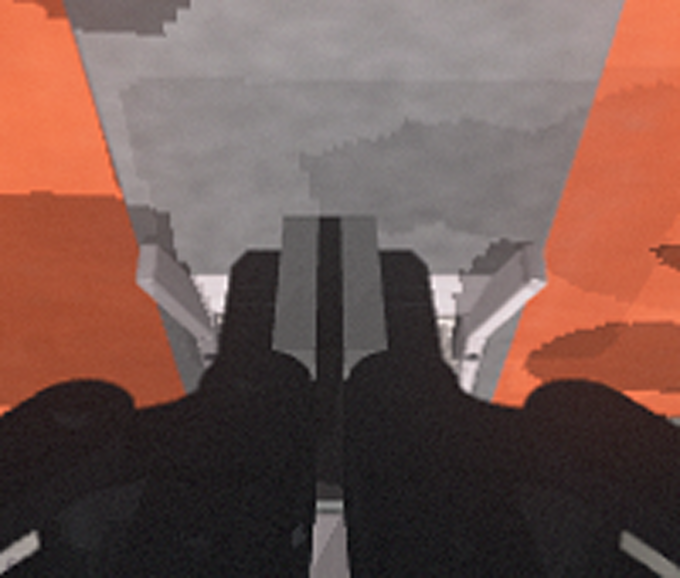

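The closed fingers hide the plate in this view; only the lip ends at (210,290) and (445,290) show. I'll open them and check numerically.

```bash
python3 -m crank '[{"hand":1,"tx":0,"ty":0,"tz":-4,"wx":0,"wy":0,"wz":0},{"hand":1,"tx":0,"ty":0,"tz":-4,"wx":0,"wy":0,"wz":0},{"hand":1,"tx":0,"ty":0,"tz":-4,"wx":0,"wy":0,"wz":0},{"hand":1,"tx":0,"ty":0,"tz":-4,"wx":0,"wy":0,"wz":0},{"hand":1,"tx":0,"ty":0,"tz":0,"wx":0,"wy":0,"wz":0},{"hand":1,"tx":0,"ty":0,"tz":0,"wx":0,"wy":0,"wz":0},{"hand":1,"tx":0,"ty":0,"tz":0,"wx":0,"wy":0,"wz":0},{"hand":1,"tx":0,"ty":0,"tz":0,"wx":0,"wy":0,"wz":0}]' | grep -E "pos|force"
python3 look.py w17
python3 - <<'E'
from fit import *
f=np.load("w17.npz"); d=f["d"]; ci=manip.camera_info("wrist"); v,u=np.nonzero(d>0)
n=cv2.undistortPoints(np.c_[u,v].astype(float)[:,None],np.array(ci["camera_matrix"]),np.array(ci["distortion"]))[:,0]; z=d[v,u]
Rs=R.from_euler("z",np.radians(1.65)).as_matrix(); S=((np.c_[n*z[:,None],z]-f["t"])@f["R"]-[.656,.006,0])@Rs*1000
b=(abs(S[:,1])<25)&(S[:,0]>-110)&(S[:,0]<-62)&(S[:,2]<15); print("board z",np.median(S[b][:,2]))
k=(abs(S[:,1])<28)&(S[:,2]>15)&(S[:,2]<23)&(abs(S[:,0]+42)<8); print("rear face x",np.median(S[k][:,0]) if k.sum() else None,k.sum())
k=(abs(S[:,1])<28)&(S[:,2]>20)&(S[:,2]<33)&(S[:,0]>-38)&(S[:,0]<30); print(k.sum())
if k.sum()>20: A=np.c_[S[k][:,:2],np.ones(k.sum())]; print("top plane",np.linalg.lstsq(A,S[k][:,2],rcond=None)[0],S[k].min(0),S[k].max(0))
for c in (240,256,272): print(c,[tuple(float(a) for a in np.round(np.median(S[(abs(u-c)<=2)&(v==r)],0)[[0,2]],1)) for r in range(236,330,4) if ((abs(u-c)<=2)&(v==r)).any()])
im,d=manip.capture("scene")
for m in manip.masks_of("plate","scene")[:1]: P,_=pts("scene",m["pixels"],d); print("scene",m["score"],m["rect"],np.median((P-[.656,.006,0])@Rs*1000,0))
im,d=manip.capture("top")
for n_ in ("tape_roll","dropper_1","specimen_cup_1","bench_timer"):
    for m in manip.masks_of(n_,"top")[:2]: print(n_,round(m["score"],2),m["rect"])
E
```

```text
tool_pos: [0.4875, 0.0001, 0.0805]
wrist_force: [-0.7, -0.1, 0.5]
grip_force: 0.0
tcp [4.875e-01 1.000e-04 8.050e-02] 
 [[-0.83  -0.031  0.557]
 [-0.029  0.999  0.013]
 [-0.557 -0.005 -0.831]] q [ 0.89  0.69 -1.25  2.45  1.95  0.72 -0.25] F [-0.7 -0.1  0.5]
plate 0.89 [224.3, 260.2, 294.5, 309.6] z 0.0261 [0.6408 0.0058] [0.1108 0.0605] 2.43
board z 8.197073010949385
rear face x -40.57226446912229 511
1401
top plane [-1.12568936e-02 -3.25107613e-05  2.60247739e+01] [-37.99894081 -27.98420368  24.09110085] [29.95596548 27.95894917 27.38582289]
240 [(-84.0, 8.0), (-77.0, 7.7), (-70.2, 7.7), (-64.1, 8.2), (-56.7, 8.2), (-52.0, 9.7), (-47.2, 11.2), (-41.5, 12.4), (-40.1, 15.7), (-40.3, 19.6), (-41.4, 24.0), (-36.3, 25.6), (-29.2, 26.5), (-20.1, 26.8), (-8.9, 26.5), (2.4, 26.3), (15.7, 25.7), (27.9, 25.9), (41.6, 25.7), (57.9, 25.1), (68.8, 26.4), (105.1, 20.7), (123.6, 20.7), (146.3, 19.9)]
256 [(-85.2, 8.7), (-77.3, 7.8), (-70.4, 7.7), (-63.9, 8.0), (-57.0, 8.2), (-52.2, 9.6), (-47.1, 11.0), (-42.0, 12.5), (-40.5, 15.7), (-40.9, 19.8), (-41.3, 23.8), (-37.2, 25.8), (-28.9, 26.3), (-20.0, 26.6), (-8.6, 26.2), (2.9, 26.0), (15.7, 25.6), (29.7, 25.1), (41.1, 25.7), (58.0, 24.9), (68.0, 26.5), (105.1, 20.5), (116.4, 22.5), (115.3, 27.8)]
272 [(-83.9, 7.8), (-77.5, 7.8), (-71.0, 8.0), (-63.6, 7.7), (-56.6, 7.9), (-52.6, 9.8), (-47.5, 11.1), (-41.8, 12.3), (-40.3, 15.6), (-40.7, 19.6), (-42.2, 24.1), (-37.2, 25.8), (-28.7, 26.1), (-18.8, 26.1), (-8.2, 26.0), (3.0, 25.9), (16.2, 25.4), (29.0, 25.3), (40.5, 25.8), (57.7, 24.9), (68.3, 26.3), (105.0, 20.4), (123.2, 20.5), (145.7, 19.8)]
scene 0.71 [232.1, 197.1, 266.1, 217.5] [-8.95762763 -6.53106059 25.51136709]
tape_roll 0.73 [130.6, 246.6, 167.2, 277.9]
dropper_1 0.6 [147.5, 189.1, 162.4, 216.9]
specimen_cup_1 0.77 [151.1, 166.1, 168.6, 194.7]
specimen_cup_1 0.6 [151.5, 150.7, 179.1, 181.7]
bench_timer 0.73 [284.8, 214.1, 310.3, 228.0]
```

```bash
python3 -c "
from plant import manip
print(manip.sign_off())"
```

```text
the job is handed in; nothing more can be done
None
```

The plate is in the nest, flat behind the lip with its top 18 mm above the nest floor, the gripper is clear of it, and I handed the job in at about 32 s of the 67 s; the judge returned no result.

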